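# Clear the water meter test bench: standby, sort the catch tray, restart

## Task

Put the meter test bench on standby by turning its dial to the red mark, then clear the catch tray: stand every blue-lidded meter upright on the floor of the grey tote and the red-lidded one upright in the red reject pan, leaving the steel test plug in the tray. Lift no meter unless the dial is on standby. When all the meters are sorted, turn the dial to the green mark to restart the bench; leave everything else on the table where it is.

Things in the scene. Friction and masses are not known exactly. Their poses are not given: they have to be found in the camera images.
- tray: fixed aluminium catch tray, outside 240 x 330 x 30 mm high, walls and floor 5 mm, with the blue test bench housing (100 mm high, pipe on top to 135 mm) behind it from x = +155 mm. Origin: centre of the tray's underside; x away from the robot, y along the 330 mm side
- tote: fixed grey open tote, outside 250 x 250 x 70 mm high, walls and floor 5 mm (inside 240 x 240). Origin: centre of its underside. It stands left or right of the tray, the control unit on the other side
- control: fixed control unit, 160 mm (x) by 260 mm (y): a grey dial panel, its top 45 mm high, over its -y half, and the red reject pan over its +y half. Origin: centre of the underside
- pan (a point): centre of the inner floor of the red reject pan on the control unit (5 mm above the table); inside 150 mm (x) by 115 mm (y), wall top 35 mm above this point, walls 5 mm; axes as the control unit's
- dial (a joint): angle of the bench dial in rad, 0 to 2.7, growing clockwise seen from above. The red (standby) mark is at 0.30 and the green (run) mark at 1.20; at 0 the white pointer line stands 1.35 rad counter-clockwise from the control unit's x axis; small white ticks every 0.3 rad. It stays where it is left and turns lightly
- dial_grip (a point): point on the dial's axis, 75.5 mm above the table, 2 mm below the top of its grip bar; the bar is 54 mm long (along this point's x, which points to the pointer end), 14 mm wide and 24 mm high, on a flat disc 62 mm across whose top is 53.5 mm above the table. Turns with the dial
- meter_a: good meter (may be absent): compact water meter: upright blue body 52 mm in diameter and 38 high, above it a brass ring 56 mm in diameter and 20 high (z 38 to 58), topped by a blue lid 48 mm across (total height 62); two brass pipe stubs 22 mm thick run along its x axis, 90 mm from end to end, their centre line 20 mm up. Origin: centre of the underside; z up the meter. About 0.42 kg
- meter_b: good meter (may be absent): compact water meter: upright blue body 52 mm in diameter and 38 high, above it a brass ring 56 mm in diameter and 20 high (z 38 to 58), topped by a blue lid 48 mm across (total height 62); two brass pipe stubs 22 mm thick run along its x axis, 90 mm from end to end, their centre line 20 mm up. Origin: centre of the underside; z up the meter. About 0.42 kg
- meter_c: good meter (may be absent): compact water meter: upright blue body 52 mm in diameter and 38 high, above it a brass ring 56 mm in diameter and 20 high (z 38 to 58), topped by a blue lid 48 mm across (total height 62); two brass pipe stubs 22 mm thick run along its x axis, 90 mm from end to end, their centre line 20 mm up. Origin: centre of the underside; z up the meter. About 0.42 kg
- meter_d: good meter (may be absent): compact water meter: upright blue body 52 mm in diameter and 38 high, above it a brass ring 56 mm in diameter and 20 high (z 38 to 58), topped by a blue lid 48 mm across (total height 62); two brass pipe stubs 22 mm thick run along its x axis, 90 mm from end to end, their centre line 20 mm up. Origin: centre of the underside; z up the meter. About 0.42 kg
- meter_x: failed meter: compact water meter: upright blue body 52 mm in diameter and 38 high, above it a brass ring 56 mm in diameter and 20 high (z 38 to 58), topped by a red lid 48 mm across (total height 62); two brass pipe stubs 22 mm thick run along its x axis, 90 mm from end to end, their centre line 20 mm up. Origin: centre of the underside; z up the meter. About 0.42 kg
- plug: steel test plug in the catch tray: 42 mm in diameter and 30 high with a 26 mm neck, 46 mm in all. Origin: centre of the underside
- marker: green marker pen 125 mm long, lying; a bystander. Origin at its underside
- wrench: steel wrench 190 mm long, lying; a bystander. Origin at its underside
- oil: yellow oil bottle 56 mm in diameter, 150 high; a bystander. Origin at its underside
- mug: white mug 76 mm in diameter, 85 high; a bystander. Origin at its underside
- coupling: brass coupling ring 50 mm in diameter, 32 high; a bystander. Origin at its underside
- gasket: flat black rubber gasket 64 mm in diameter, 12 high; a bystander. Origin at its underside

How it is judged:
By the outcome, as a careful person would: the job done as asked, in the order asked, and still so for the second after the job is handed in, with the robot touching nothing.
Of meter_a, meter_b, meter_c, meter_d only 3 to 4 are there at a start; the rules pass over those that are not, and their reading is None.
At some moment in a run one of meter_a, meter_b, meter_c, meter_d, meter_x may be knocked a few centimetres aside while the robot is not near it.
It also fails if it takes over 208 s, if anything falls off the work surface, if the arm or the gripper's body presses on something with over 40 N, if the wrist force passes 120 N, or if a joint passes its speed limit or range.

## Robot

A 6-joint arm with a two-finger parallel gripper is mounted at the origin on the work surface. World frame = base frame: x ahead of the robot, y to its left, z up, the work surface at z = 0. Lengths are in m, angles in rad, forces in N, time in s.
With the tool pointing down it reaches from about 0.325 to 0.775 m from the base axis. Payload 5.5 kg.
Tool frame: the origin (TCP) lies between the finger pads; the fingertips stand 14 mm ahead of it and the grasp point (between the pads) lies 5 mm behind it; y points along the fingers, z is the direction in which the jaws open and shut, and the axes are right-handed (so a half turn about y gives the same grasp; the last joint's range is limited). The gripper opens to 88 mm and grips with 3 to 60 N. Pads are 20 mm wide; open, the fingers measure 115 mm over their backs; the gripper's body (75 mm by 178 mm) begins 61 mm behind the grasp point.
Start: joints at [-0.057, 0.091, 1.231, -0, 1.82, -0.057], TCP at [0.6, -0, 0.237] pointing down, gripper open.
Joint ranges: [-2.87, 2.87], [-0.86, 2.18], [0.17, 2.46], [-1.51, 4.65], [0.06, 2.69], [-2.65, 2.65]. Speed limits (rad/s): [2.57, 2.57, 3.01, 3.14, 3.14, 3.14].

## Interface

Orientations are given as a rotation vector (axis times angle).
In Python, from rig import r, snapshot, camera_params, job, models gives the robot as it stands.
- The arm moves only by the shell command python3 -m handwheel 'ROWS'. ROWS is JSON, a list of rows, each a list of 7 numbers: the closure in counts, from 0 (fully open) to 255 (shut), then the shift along the tool's x, y, z in m, then the turn, a rotation vector about the tool's x, y, z in rad. In form: [[hand, x, y, z, ax, ay, az], ...]. A call has 1 to 20 rows; each row shifts and turns the commanded pose from where the row before left it, along the tool's axes as they then stand; what a row does not reach is not made up. A row lasts 1/12 s, in which the tool goes at most 41.7 mm and 7.16 degrees, less where a joint would pass 70% of its speed; a pose out of reach is approached as far as the arm can. A call with a gripper value outside its range is refused whole. The fingers move at their own pace and stop on an object; the grip force is fixed at half the most. Time passes only in rows, so rows that do not move let the fingers close. It gives the time, the measured TCP pose, the force and the opening at its end, in the units of the state.
- r.sense(): the state, without advancing time (a new reading comes with each control period).
- snapshot(name): name is "scene" or "side" or "wrist"; returns the picture (384x512x3 uint8, blue, green, red); there is no depth.
- camera_params(name): a dict with "mtx" (3x3 intrinsics, pixels), "world_from_camera" (4x4, takes a point from camera to world coordinates). Camera axes: x right, y up, looking along -z (the intrinsics and any distortion apply to the point x, -y, -z); pixel columns grow to the right and rows downward; lengths in m; the calibration is good to about 2 mm. A picture is of the moment at which its call begins: read the wrist's pose just before it. camera_params takes no time and is no camera call; for the wrist camera it gives the pose at the moment of the call.
- job.sign_off(): hands the job in, once; it reports no verdict.
Trained networks look in the newest picture that a camera, given by its name, has taken for a name from the list of things; names that differ only in an ending like _2 or _b are one class to them, and where a whole thing is asked for, a point or a joint stands for the part that bears it (a point fixed in the world has none). Each returns a list of dicts, best first, with "score" (0 to 1); they miss things now and then, are a little off and sometimes report something else, mostly with a low value. They report only what shows in the picture. A call takes as long as a camera call.
- models.masks_of(camera, target): "pixels" (384x512 bool, what is visible of it) and "xy" ([column, row] in pixels, amid what is visible of it).
The state is a dict: "time_s": time; "joint_pos": joint angles; "dq": joint speeds; "joint_efforts": joint torques, N m; "position": TCP position; "tool_rot": TCP orientation; "contact_force": force on the tool from outside, world axes, zero at the start; "moment": the same for the moment, N m; "width": finger opening in m.
Only numpy, scipy, OpenCV 4.12 (cv2) and the standard library are available. Lean on these libraries where they do the work, as an engineer would, in place of code of your own. Each camera call takes 0.05 s, during which the arm holds its last target.

## Working session

There is one attempt and no reset: what is moved stays moved. The work goes in short steps, Python scripts to look and compute and a shell command to move; the robot and the scene stay as the last step left them, time stands still between calls to the robot, and variables do not carry over. Pictures are saved under pics/ and viewed, and the job is handed in when it is done.

```bash
ls; mkdir -p pics; python3 - <<'E'
from rig import r, snapshot, camera_params
import cv2, numpy as np
np.set_printoptions(precision=4,suppress=True)
for n in ["scene","side","wrist"]:
    p=camera_params(n); im=snapshot(n); cv2.imwrite(f"pics/{n}0.png",im)
    print(n,p["mtx"],p["world_from_camera"],[k for k in p])
print(r.sense())
E
```

```text
pics
scene [[454.8694   0.     251.8635]
 [  0.     454.8694 189.0121]
 [  0.       0.       1.    ]] [[-0.6734 -0.5194  0.5261  1.4913]
 [ 0.7393 -0.4787  0.4736  0.894 ]
 [ 0.0058  0.7079  0.7063  1.3871]
 [ 0.      0.      0.      1.    ]] ['mtx', 'world_from_camera']
side [[489.1192   0.     261.4303]
 [  0.     489.1192 189.5628]
 [  0.       0.       1.    ]] [[ 0.7624  0.3404 -0.5503 -0.4042]
 [-0.647   0.4096 -0.6431 -1.0422]
 [ 0.0065  0.8464  0.5325  0.9436]
 [ 0.      0.      0.      1.    ]] ['mtx', 'world_from_camera']
wrist [[322.079    0.     254.2903]
 [  0.     322.079  188.9043]
 [  0.       0.       1.    ]] [[ 1.      0.0004  0.001   0.6007]
 [-0.0007  0.9608  0.2772  0.0765]
 [-0.0009 -0.2772  0.9608  0.3834]
 [ 0.      0.      0.      1.    ]] ['mtx', 'world_from_camera']
{'time_s': 0.15, 'joint_pos': array([-0.0567,  0.0917,  1.2316, -0.    ,  1.8198, -0.0567]), 'dq': array([ 0.0009, -0.0009, -0.0028, -0.0003, -0.0012,  0.0039]), 'joint_efforts': array([  0.0014, -44.7045, -40.6908,   0.0699,   0.0275,  -0.0001]), 'position': array([0.5998, 0.    , 0.2358]), 'tool_rot': array([-1.2103,  1.2103, -1.2084]), 'contact_force': array([-0.7968,  0.4949, -0.4757]), 'moment': array([ 0.0652, -0.0407,  0.005 ]), 'width': 0.08807863568136966}
```

View pics/scene0.png

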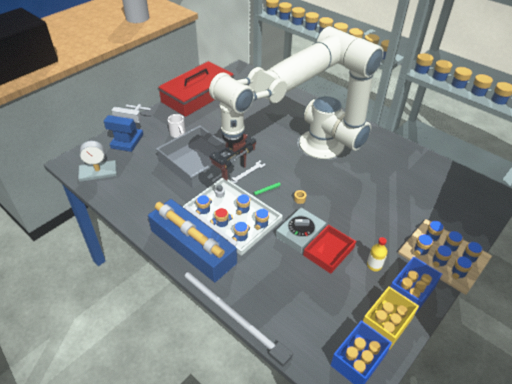

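View pics/side0.png

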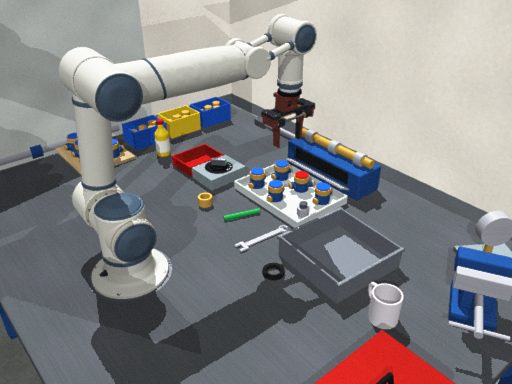

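View pics/wrist0.png

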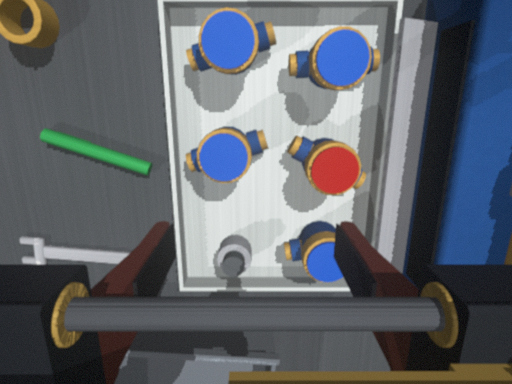

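```bash
python3 - <<'E'
from rig import r, camera_params
from scipy.spatial.transform import Rotation as R
import numpy as np
np.set_printoptions(precision=4,suppress=True)
s=r.sense();print(R.from_rotvec(s["tool_rot"]).as_matrix(), s["time_s"])
E
```

```text
[[ 0.     -0.0015  1.    ]
 [-1.      0.0001  0.    ]
 [-0.0001 -1.     -0.0015]] 0.15
```

The tray holds four blue-lidded meters and one red, the last in the wrist picture at about (332,167). The plug is near (232,258). The control unit is on the +y side and the tote on the −y side. Next I'll write a helper that fits each meter's silhouette to the network mask.

```bash
cat > h.py <<'E'
from rig import r, snapshot, camera_params, job, models
import numpy as np, cv2
from scipy.optimize import minimize
from scipy.spatial.transform import Rotation as R
np.set_printoptions(precision=4,suppress=True)
def proj(P,p):
    T=np.linalg.inv(p["world_from_camera"]); c=np.atleast_2d(P)@T[:3,:3].T+T[:3,3]
    u=np.c_[c[:,0]/-c[:,2],-c[:,1]/-c[:,2]]; K=p["mtx"]
    return u*[K[0,0],K[1,1]]+[K[0,2],K[1,2]]
def plane(uv,z,p):
    K=p["mtx"];uv=np.atleast_2d(uv)
    d=np.c_[(uv[:,0]-K[0,2])/K[0,0],-(uv[:,1]-K[1,2])/K[1,1],-np.ones(len(uv))]
    W=p["world_from_camera"];d=d@W[:3,:3].T;o=W[:3,3]
    return o+d*((z-o[2])/d[:,2])[:,None]
a=np.linspace(0,2*np.pi,40,endpoint=False);ci=np.c_[np.cos(a),np.sin(a)]
def vcyl(rad,z0,z1): return np.r_[np.c_[ci*rad,0*a+z0],np.c_[ci*rad,0*a+z1]]
def hcyl(): return np.r_[np.c_[0*a-.045,ci[:,0]*.011,ci[:,1]*.011+.02],np.c_[0*a+.045,ci[:,0]*.011,ci[:,1]*.011+.02]]
PARTS=[vcyl(.026,0,.038),vcyl(.028,.038,.058),vcyl(.024,.058,.062),hcyl()]
def render(q,zb,p,S=4):
    im=np.zeros((384,512),np.uint8);c,s=np.cos(q[2]),np.sin(q[2]);M=np.array([[c,-s,0],[s,c,0],[0,0,1]])
    for P in PARTS:
        uv=proj(P@M.T+[q[0],q[1],zb],p)
        h=cv2.convexHull((uv*16).astype(np.int32)); cv2.fillConvexPoly(im,h,255,cv2.LINE_8,4)
    return im>0
def fit(mask,q0,zb,p):
    def cost(q):
        m=render(q,zb,p);return 1-(m&mask).sum()/max(1,(m|mask).sum())
    best=None
    for y in np.arange(0,np.pi,np.pi/6):
        s=np.array([[q0[0],q0[1],y],[q0[0]+.006,q0[1],y],[q0[0],q0[1]+.006,y],[q0[0],q0[1],y+.25]])
        o=minimize(cost,s[0],method="Nelder-Mead",options=dict(initial_simplex=s,maxiter=60))
        if best is None or o.fun<best.fun: best=o
    return best.x,1-best.fun
def lid(im,mask):
    hsv=cv2.cvtColor(im,cv2.COLOR_BGR2HSV);h=hsv[...,0];sv=(hsv[...,1]>120)&(hsv[...,2]>90)
    red=(mask&sv&((h<6)|(h>172))).sum();blue=(mask&sv&(h>100)&(h<130)).sum()
    return "RED" if red>blue*0.5 else "blue"
def meters(cam="wrist",zb=.005,minscore=.3,show=None):
    p=camera_params(cam);im=snapshot(cam);out=[];vis=im.copy()
    for d in models.masks_of(cam,"meter_a")+models.masks_of(cam,"meter_x"):
        if d["score"]<minscore or d["pixels"].sum()<100: continue
        q0=plane(d["xy"],zb+.045,p)[0]
        if any(np.hypot(*(o[0][:2]-q0[:2]))<.025 for o in out): continue
        q,iou=fit(d["pixels"],q0,zb,p)
        q[2]=(q[2]+np.pi/2)%np.pi-np.pi/2
        out.append((q,iou,lid(im,d["pixels"]),d["score"],d["xy"]))
        cnt,_=cv2.findContours(render(q,zb,p).astype(np.uint8),0,1);cv2.drawContours(vis,cnt,-1,(0,255,0),1)
    for q,iou,l,s,xy in out: print(l,"xy",q[:2],"yaw",round(float(q[2]),2),"iou",round(iou,2),"score",round(float(s),2),"px",np.round(xy))
    cv2.imwrite(show or "pics/m.png",vis)
    return out
def st():
    s=r.sense();M=R.from_rotvec(s["tool_rot"]).as_matrix()
    print("t",round(s["time_s"],2),"pos",s["position"],"j",s["joint_pos"],"z-axis yaw",round(float(np.arctan2(M[1,2],M[0,2])),3),"w",round(s["width"],4),"F",s["contact_force"]);return s,M
E
python3 - <<'E'
from h import *
m=meters(show="pics/m0.png")
for n in ["control","tote","plug","dial","tray","mug","gasket","marker","wrench","oil","coupling"]:
    for cam in ["scene","side"]:
        p=camera_params(cam); 
        if n=="control": snapshot(cam)
        for d in models.masks_of(cam,n)[:2]:
            print(n,cam,round(float(d["score"]),2),np.round(d["xy"]),plane(d["xy"],.03,p)[0])
st()
E
```

```text
blue xy [0.6804 0.1104] yaw 0.02 iou 0.93 score 0.95 px [336.  60.]
blue xy [0.5699 0.0188] yaw 0.3 iou 0.94 score 0.92 px [226. 151.]
blue xy [0.5769 0.1251] yaw 0.31 iou 0.95 score 0.83 px [230.  42.]
RED xy [0.6819 0.0049] yaw -0.49 iou 0.95 score 0.83 px [326. 161.]
blue xy [ 0.6788 -0.0981] yaw 0.16 iou 0.67 score 0.62 px [317. 249.]
control scene 0.63 [313. 242.] [0.5315 0.3449 0.03  ]
control side 0.89 [212. 166.] [0.5044 0.309  0.03  ]
control side 0.35 [244. 214.] [ 0.3989 -0.0161  0.03  ]
tote scene 0.77 [192. 156.] [ 0.5104 -0.3601  0.03  ]
tote scene 0.54 [173. 123.] [ 0.4019 -0.6159  0.03  ]
tote side 0.57 [339. 256.] [ 0.4788 -0.3584  0.03  ]
tote side 0.39 [162. 140.] [0.4743 0.6215 0.03  ]
plug scene 0.57 [220. 191.] [ 0.5802 -0.1057  0.03  ]
plug side 0.63 [302. 208.] [ 0.5712 -0.1101  0.03  ]
dial scene 0.48 [304. 226.] [0.494 0.27  0.03 ]
dial scene 0.33 [222. 216.] [ 0.6754 -0.002   0.03  ]
dial side 0.44 [220. 166.] [0.5243 0.2875 0.03  ]
tray scene 0.94 [209. 231.] [0.761  0.0164 0.03  ]
tray scene 0.5 [242. 203.] [0.5686 0.0107 0.03  ]
tray side 0.86 [318. 176.
[... 156 characters left out ...]
 [ 0.4316 -0.5666  0.03  ]
gasket side 0.65 [270. 274.] [ 0.2763 -0.2872  0.03  ]
gasket side 0.4 [303. 209.] [ 0.5679 -0.1172  0.03  ]
marker scene 0.5 [266. 189.] [0.4367 0.0279 0.03  ]
marker side 0.74 [242. 215.] [ 0.3929 -0.0148  0.03  ]
wrench scene 0.57 [251. 173.] [ 0.4082 -0.0858  0.03  ]
wrench scene 0.43 [223. 216.] [ 0.671  -0.0003  0.03  ]
wrench side 0.81 [260. 238.] [ 0.3592 -0.1451  0.03  ]
oil scene 0.79 [376. 256.] [0.4297 0.5572 0.03  ]
oil side 0.94 [162. 141.] [0.4658 0.6128 0.03  ]
coupling side 0.58 [204. 200.] [0.3473 0.1325 0.03  ]
t 1.5 pos [0.6    0.     0.2366] j [-0.0567  0.0911  1.2307  0.      1.8198 -0.0567] z-axis yaw -0.0 w 0.0877 F [-0.447   0.6533 -0.0629]
```

View pics/m0.png

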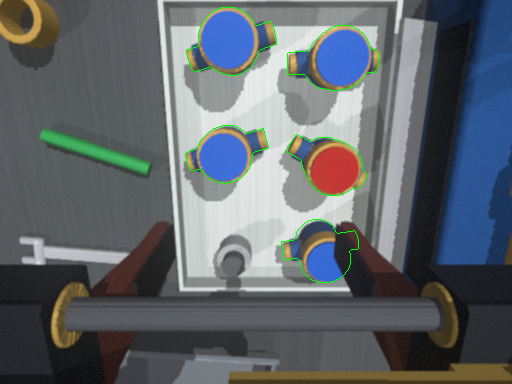

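The fits overlay the meters well: four blue, with the red at (0.682, 0.005). The dial and pan need a closer look, so I'll move over there.

```bash
python3 -m handwheel '[[0,-0.03,0,-0.0125,0,0,0],[0,-0.03,0,-0.0125,0,0,0],[0,-0.03,0,-0.0125,0,0,0],[0,-0.03,0,-0.0125,0,0,0],[0,-0.03,0,-0.0125,0,0,0],[0,-0.03,0,-0.0125,0,0,0],[0,-0.03,0,-0.0125,0,0,0],[0,-0.03,0,-0.0125,0,0,0],[0,0,0,0,0,0,0],[0,0,0,0,0,0,0]]'
python3 - <<'E'
from h import *
st();p=camera_params("wrist");im=snapshot("wrist");cv2.imwrite("pics/w1.png",im)
for n in ["dial","pan","control"]:
    for d in models.masks_of("wrist",n)[:2]: 
        ys,xs=np.where(d["pixels"]);print(n,d["score"],d["xy"],xs.min(),xs.max(),ys.min(),ys.max())
E
```

```text
time_s: 2.33
position: [0.4994, 0.2413, 0.2367]
tool_rot: [-1.211, 1.207, -1.207]
contact_force: [0.3, -0.9, -0.7]
width: 0.0877
t 2.33 pos [0.4994 0.2413 0.2367] j [ 0.3889 -0.0315  1.3555 -0.0002  1.8174  0.3857] z-axis yaw 0.003 w 0.0877 F [ 0.2993 -0.9144 -0.7159]
dial 0.74 [263.7, 145.8] 234 293 114 173
pan 0.62 [261.6, 97.5] 178 345 0 200
pan 0.53 [226.4, 334.1] 202 237 331 341
control 0.79 [262.2, 99.7] 178 345 0 200
control 0.63 [404.9, 260.5] 381 437 244 286
```

View pics/w1.png

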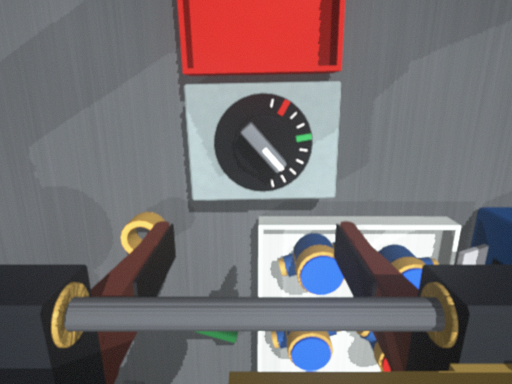

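The dial is at about (263,142), with its white pointer at lower right (275,160). Red mark is at (285,107) and green at (304,138). The pan is above it. Measuring now.

```bash
python3 - <<'E'
from h import *
im=cv2.imread("pics/w1.png");p=camera_params("wrist")
# disc: dark pixels
hsv=cv2.cvtColor(im,cv2.COLOR_BGR2HSV)
roi=np.zeros(im.shape[:2],np.uint8);cv2.circle(roi,(263,142),56,1,-1)
dark=((hsv[...,2]<75)&(roi>0)).astype(np.uint8)
cn=max(cv2.findContours(dark,0,1)[0],key=cv2.contourArea);hull=cv2.convexHull(cn)
W=plane(hull[:,0].astype(float),.0535,p)
c,rad=cv2.minEnclosingCircle(W[:,:2].astype(np.float32)*1000);print("disc",c,rad)
M=cv2.fitEllipse(hull);print("ell",M,plane(M[0],.0535,p))
inner=np.zeros_like(roi);cv2.circle(inner,(263,145),32,1,-1)
g=cv2.cvtColor(im,cv2.COLOR_BGR2GRAY)
bar=((g>105)&(inner>0)).astype(np.uint8);n,l,s_,cc=cv2.connectedComponentsWithStats(bar)
for i in range(1,n):
  if s_[i,4]>15: print(s_[i],cc[i])
k=1+np.argmax(s_[1:,4]);rect=cv2.minAreaRect(np.argwhere(l==k)[:,::-1].astype(np.float32));print(rect)
B=plane(cv2.boxPoints(rect),.0775,p)[:,:2];print("bar",B,B.mean(0))
e=[np.linalg.norm(B[1]-B[0]),np.linalg.norm(B[2]-B[1])];v=(B[1]-B[0]) if e[0]>e[1] else B[2]-B[1]
print(e,"bar angle",np.arctan2(v[1],v[0]))
hs=(hsv[...,1]>130)&(roi>0)
for nm,m in [("red",hs&((hsv[...,0]<8)|(hsv[...,0]>172))),("green",hs&(hsv[...,0]>45)&(hsv[...,0]<80))]:
  ys,xs=np.where(m&(np.hypot(np.indices(g.shape)[1]-263,np.indices(g.shape)[0]-142)<54));w=plane([xs.mean(),ys.mean()],.0535,p)[0];print(nm,xs.mean(),ys.mean(),w, )
# panel edges
for a_ in [(185,84),(340,82),(193,199),(335,196)]: print(plane(a_,.045,p)[0])
for a_ in [(182,75),(341,71)]: print("pan",plane(a_,.040,p)[0])
big=cv2.resize(im[60:240,160:380],None,fx=3,fy=3,interpolation=cv2.INTER_CUBIC);cv2.imwrite("pics/w1z.png",big)
E
```

```text
disc (510.0482482910156, 268.08251953125) 49.484397888183594
ell ((262.6040954589844, 141.83279418945312), (95.55415344238281, 96.33920288085938), 45.664730072021484) [[0.5101 0.2701 0.0535]]
[241 123  45  50 810] [263.7531 147.7593]
((264.2023620605469, 148.26266479492188), (57.29642868041992, 14.511565208435059), 48.57633590698242)
bar [[0.4879 0.2831]
 [0.4982 0.292 ]
 [0.5348 0.2509]
 [0.5244 0.2414]] [0.5113 0.2668]
[np.float64(0.013600959010213036), np.float64(0.054991888641844164)] bar angle -0.8428318848616803
red 283.1788617886179 107.33333333333333 [0.5304 0.3044 0.0535]
green 303.0537634408602 137.3978494623656 [0.5514 0.2745 0.0535]
[0.4323 0.327  0.045 ]
[0.5875 0.3286 0.045 ]
[0.4336 0.2059 0.045 ]
[0.5906 0.209  0.045 ]
pan [0.4287 0.3358 0.04  ]
pan [0.589  0.3393 0.04  ]
```

View pics/w1z.png

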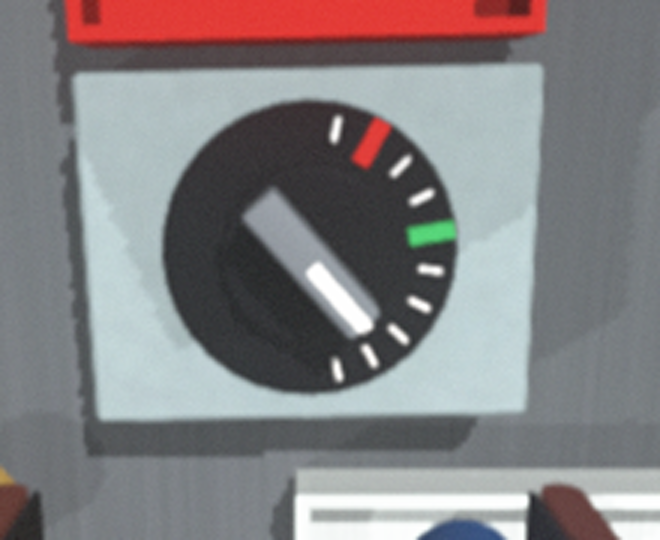

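Dial axis is at (0.511, 0.267). The pointer is at world angle −0.84 and the red mark at +1.06, so the turn is 1.90 rad CCW. I'll line the jaws up across the bar and descend, checking partway.

```bash
python3 -m handwheel '[[60,-0.0257,0,0.0116,0,0,0],[60,0,0.02,0,0,-0.104,0],[60,0,0.02,0,0,-0.104,0],[60,0,0.02,0,0,-0.104,0],[60,0,0.02,0,0,-0.104,0],[60,0,0.02,0,0,-0.104,0],[60,0,0,0,0,-0.104,0],[60,0,0,0,0,-0.104,0],[60,0,0,0,0,0,0],[60,0,0,0,0,0,0]]'
python3 - <<'E'
from h import *
st();p=camera_params("wrist");im=snapshot("wrist")
c=proj([[.511,.267,.0775],[.511+.027*np.cos(-.84),.267+.027*np.sin(-.84),.0775]],p)
for q in c: cv2.circle(im,tuple(int(v) for v in q),3,(255,0,255),-1)
cv2.imwrite("pics/w2.png",im)
E
```

```text
time_s: 3.37
position: [0.5122, 0.2648, 0.1368]
tool_rot: [-1.467, 0.662, -0.662]
contact_force: [0.6, 0.1, -0.4]
width: 0.0673
t 3.37 pos [0.5122 0.2648 0.1368] j [ 0.4181  0.0311  1.4695 -0.0001  1.6407 -0.3051] z-axis yaw 0.723 w 0.0673 F [ 0.6332  0.1437 -0.443 ]
```

View pics/w2.png

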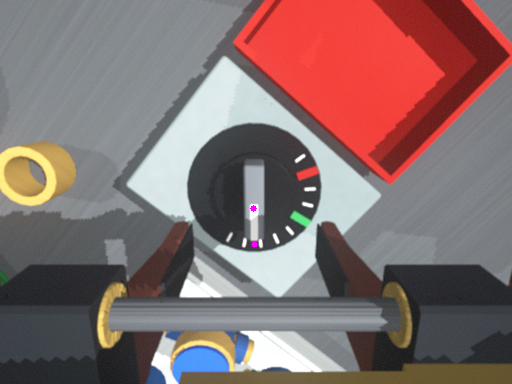

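```bash
python3 - <<'E'
from h import *
im=snapshot("wrist");p=camera_params("wrist")
hsv=cv2.cvtColor(im,cv2.COLOR_BGR2HSV)
roi=np.zeros(im.shape[:2],np.uint8);cv2.circle(roi,(255,187),72,1,-1)
dark=((hsv[...,2]<75)&(roi>0)).astype(np.uint8)
cn=max(cv2.findContours(dark,0,1)[0],key=cv2.contourArea);hull=cv2.convexHull(cn)
W=plane(hull[:,0].astype(float),.0535,p)[:,:2]
A=np.c_[2*W,np.ones(len(W))];s=np.linalg.lstsq(A,(W**2).sum(1),rcond=None)[0]
print("disc",s[:2],np.sqrt(s[2]+s[0]**2+s[1]**2))
print(cv2.fitEllipse(hull))
print(hsv[150:250:4,254,2])
cv2.imwrite("pics/w3z.png",cv2.resize(im[100:280,160:350],None,fx=3,fy=3,interpolation=cv2.INTER_CUBIC))
E
```

```text
disc [0.5074 0.2711] 0.04895663690463168
((253.4591064453125, 187.20172119140625), (125.50325012207031, 131.1199493408203), 84.65399169921875)
[ 60  58  67 103 157 185 189 188 188 185 185 190 188 187 255 255 255 223
 215 217 216 219 221  80  69]
```

View pics/w3z.png

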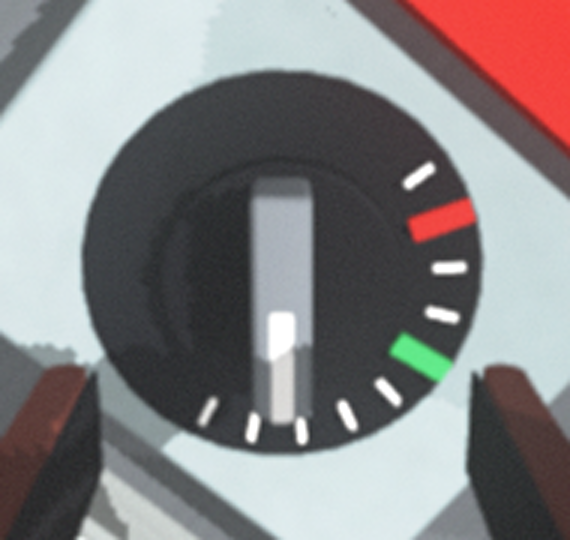

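```bash
python3 - <<'E'
from h import *
p=camera_params("wrist")
print(plane([253.5,187.2],.0455,p), plane([[254,165],[254,241],[254,203]],.0775,p))
im1=cv2.imread("pics/w1.png")
E
```

```text
[[0.5071 0.2715 0.0455]] [[0.4913 0.2899 0.0775]
 [0.5274 0.249  0.0775]
 [0.5087 0.2701 0.0775]]
```

```bash
python3 -m handwheel '[[60,-0.006,0,0.001,0,0,0],[60,0,0.02,0,0,0,0],[60,0,0.02,0,0,0,0],[60,0,0.015,0,0,0,0],[60,0,0.0095,0,0,0,0],[60,0,0,0,0,0,0],[255,0,0,0,0,0,0],[255,0,0,0,0,0,0],[255,0,0,0,0,0,0],[255,0,0,0,0,0,0],[255,0,0,0,0,0,0],[255,0,0,0,0,0,0]]'
python3 -c "
from h import *
st()"
```

```text
time_s: 4.47
position: [0.5086, 0.2709, 0.0727]
tool_rot: [-1.468, 0.658, -0.659]
contact_force: [-0.6, 0.4, -0.0]
width: 0.031
t 4.47 pos [0.5086 0.2709 0.0727] j [ 0.4304  0.057   1.5574 -0.      1.5263 -0.2975] z-axis yaw 0.728 w 0.031 F [-0.6013  0.3841 -0.0459]
```

Still closing, so I'll hold until gripped.

```bash
python3 -m handwheel '[[255,0,0,0,0,0,0],[255,0,0,0,0,0,0],[255,0,0,0,0,0,0],[255,0,0,0,0,0,0],[255,0,0,0,0,0,0]]'; python3 -m handwheel '[[255,0,0,0,0,-0.1,0],[255,0,0,0,0,-0.1,0],[255,0,0,0,0,-0.1,0],[255,0,0,0,0,-0.1,0],[255,0,0,0,0,-0.1,0],[255,0,0,0,0,-0.1,0],[255,0,0,0,0,-0.1,0],[255,0,0,0,0,-0.1,0],[255,0,0,0,0,-0.1,0],[255,0,0,0,0,0,0]]'
python3 -c "
from h import *
st()"
```

```text
time_s: 4.88
position: [0.5073, 0.2699, 0.0722]
tool_rot: [-1.472, 0.66, -0.657]
contact_force: [-6.1, -3.9, 4.4]
width: 0.0139
time_s: 5.72
position: [0.5068, 0.2687, 0.0722]
tool_rot: [-1.575, -0.045, 0.052]
contact_force: [-7.5, -7.9, 5.6]
width: 0.0139
t 5.72 pos [0.5068 0.2687 0.0722] j [ 0.4296  0.0565  1.5589 -0.0024  1.5319 -1.2028] z-axis yaw 1.633 w 0.0139 F [-7.5343 -7.9361  5.5936]
```

```bash
python3 -m handwheel '[[255,0,0,0,0,-0.1,0],[255,0,0,0,0,-0.1,0],[255,0,0,0,0,-0.1,0],[255,0,0,0,0,-0.1,0],[255,0,0,0,0,-0.1,0],[255,0,0,0,0,-0.1,0],[255,0,0,0,0,-0.1,0],[255,0,0,0,0,-0.1,0],[255,0,0,0,0,-0.1,0],[255,0,0,0,0,-0.1,0],[255,0,0,0,0,0,0],[255,0,0,0,0,0,0]]'
python3 - <<'E'
from h import *
st();im=snapshot("wrist");cv2.imwrite("pics/w4.png",im)
E
```

```text
time_s: 6.72
position: [0.5075, 0.2676, 0.0722]
tool_rot: [-1.414, -0.818, 0.828]
contact_force: [-5.2, -11.6, 6.1]
width: 0.0136
t 6.72 pos [0.5075 0.2676 0.0722] j [ 0.4287  0.0565  1.5589 -0.0046  1.5315 -2.1981] z-axis yaw 2.627 w 0.0136 F [ -5.1844 -11.6388   6.1374]
```

View pics/w4.png

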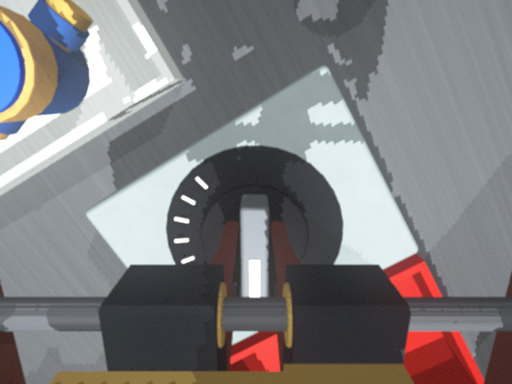

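The bar is turned and the grip held. Releasing, lifting and checking.

```bash
python3 -m handwheel '[[100,0,0,0,0,0,0],[100,0,0,0,0,0,0],[60,0,0,0,0,0,0],[60,0,0,0,0,0,0],[30,0,-0.01,0,0,0,0],[0,0,-0.03,0,0,0,0],[0,0,-0.03,0,0,0.12,0],[0,0,-0.03,0,0,0.12,0],[0,0,-0.03,0,0,0.12,0],[0,0,-0.03,0,0,0.12,0],[0,0,0,0,0,0.12,0],[0,0,0,0,0,0,0]]'
python3 - <<'E'
from h import *
st();p=camera_params("wrist");im=snapshot("wrist")
for ang,col in [(1.06,(0,0,255)),(0.16,(0,255,0))]:
    c=proj([.509+.044*np.cos(ang),.270+.044*np.sin(ang),.0455],p)[0];cv2.circle(im,tuple(int(v) for v in c),2,(255,0,255),-1)
cv2.imwrite("pics/w5.png",im)
E
```

```text
time_s: 7.77
position: [0.5092, 0.2714, 0.236]
tool_rot: [-1.54, -0.36, 0.351]
contact_force: [0.2, 0.3, -0.4]
width: 0.0873
t 7.77 pos [0.5092 0.2714 0.236 ] j [ 0.4307  0.0232  1.3022  0.0001  1.8101 -1.5932] z-axis yaw 2.024 w 0.0873 F [ 0.1749  0.3273 -0.3758]
```

View pics/w5.png

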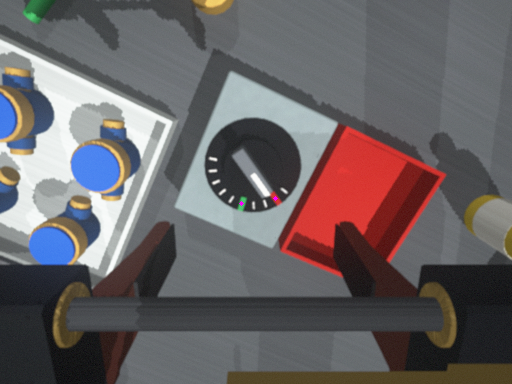

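```bash
cat >> h.py <<'E'
def dialang(name="pics/dz.png"):
    p=camera_params("wrist");im=snapshot("wrist");c0=np.array([.509,.270])
    g=cv2.cvtColor(im,cv2.COLOR_BGR2GRAY)
    # rectified top view at z=.0775 (bar top), 0.25mm/px, +x right, +y up
    def rect(z):
        n=440;s=.00025;q=np.array([[-1,1],[1,1],[1,-1],[-1,-1]])*n/2*s
        src=proj(np.c_[c0+q,np.full(4,z)],p).astype(np.float32)
        H=cv2.getPerspectiveTransform(src,np.float32([[0,0],[n,0],[n,n],[0,n]]))
        return cv2.warpPerspective(im,H,(n,n),flags=cv2.INTER_CUBIC)
    T=rect(.0775);S=rect(.0455)
    m=np.zeros(T.shape[:2],np.uint8);cv2.circle(m,(220,220),125,1,-1)
    b=((T.min(2)>105)&(m>0)).astype(np.uint8)
    n,l,st_,cc=cv2.connectedComponentsWithStats(b);k=1+np.argmax(st_[1:,4])
    rc=cv2.minAreaRect(np.argwhere(l==k)[:,::-1].astype(np.float32));B=cv2.boxPoints(rc)
    e=[np.linalg.norm(B[1]-B[0]),np.linalg.norm(B[2]-B[1])];v=(B[1]-B[0]) if e[0]>e[1] else B[2]-B[1]
    print("bar angle mod pi",np.arctan2(-v[1],v[0]),"centre",c0+(np.array(rc[0])-220)*[1,-1]*.00025,"size",np.array(e)*.25)
    cv2.drawContours(T,[B.astype(int)],-1,(0,255,0),1)
    hsv=cv2.cvtColor(S,cv2.COLOR_BGR2HSV);I=np.indices(hsv.shape[:2]);rr=np.hypot(I[1]-220,I[0]-220)
    hs=(hsv[...,1]>120)&(rr<195)
    for nm,mm in [("red",hs&((hsv[...,0]<8)|(hsv[...,0]>172))),("green",hs&(hsv[...,0]>45)&(hsv[...,0]<85))]:
        ys,xs=np.where(mm)
        if len(xs): print(nm,len(xs),"angle",np.arctan2(220-ys.mean(),xs.mean()-220))
    cv2.imwrite(name,cv2.resize(np.hstack([T,S]),(800,400)))
E
python3 -c "
from h import *
dialang('pics/d1.png')"
```

```text
bar angle mod pi 1.0563451 centre [0.5096 0.27  ] size [54.3723 12.9544]
red 1626 angle 1.0549484398835915
green 1513 angle 0.1521808756472125
```

View pics/d1.png

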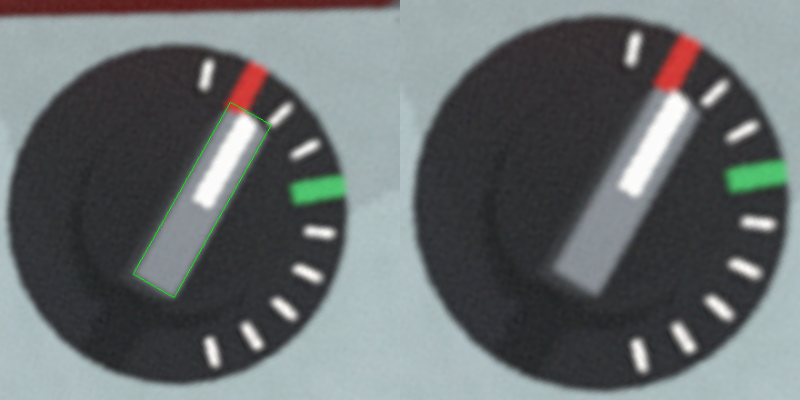

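The dial is on standby: bar at 1.056 against the red mark at 1.055. Next, an overhead view of the tray with the jaws along y.

```bash
cat >> h.py <<'E'
def go(x,y,z,yaw=None):
    s,M=st();d=M.T@(np.array([x,y,z])-s["position"]);ya=np.arctan2(M[1,2],M[0,2])
    print("shift tool",d,"n>=",int(np.ceil(np.linalg.norm(d)/.04)))
    if yaw is not None:
        t=(yaw-ya+np.pi)%(2*np.pi)-np.pi; print("ay total",-t,"n>=",int(np.ceil(abs(t)/.12)), "j6 end ~",s["joint_pos"][5]-t)
E
python3 -m handwheel '[[0,0.0055,-0.007,-0.0376,0,0,0],[0,0.0055,-0.007,-0.0376,0,0,0],[0,0.0055,-0.007,-0.0376,0,0,0],[0,0.0055,-0.007,-0.0376,0,0,0],[0,0.0055,-0.007,-0.0376,0,0,0],[0,0.0055,-0.007,-0.0376,0,0,0],[0,0.0055,-0.007,-0.0376,0,0,0],[0,0.0055,-0.007,-0.0376,0,0,0],[0,0,0,0,0,0.113,0],[0,0,0,0,0,0.113,0],[0,0,0,0,0,0.113,0],[0,0,0,0,0,0.113,0],[0,0,0,0,0,0,0]]'
python3 -c "
from h import *
st();meters(show='pics/m1.png')"
```

```text
time_s: 8.95
position: [0.6804, 0.0202, 0.2859]
tool_rot: [-1.571, -0.001, 0.006]
contact_force: [0.5, -0.1, -0.3]
width: 0.0874
t 8.95 pos [0.6804 0.0202 0.2859] j [-0.0203  0.344   0.8538  0.0001  1.9474 -1.5953] z-axis yaw 1.575 w 0.0874 F [ 0.4842 -0.0938 -0.34  ]
blue xy [ 0.6808 -0.0979] yaw 0.18 iou 0.91 score 0.94 px [158. 158.]
RED xy [0.6817 0.0048] yaw -0.48 iou 0.94 score 0.94 px [242. 161.]
blue xy [0.6799 0.1105] yaw 0.03 iou 0.92 score 0.79 px [325. 158.]
blue xy [0.5694 0.0186] yaw 0.31 iou 0.94 score 0.74 px [252.  61.]
blue xy [0.577  0.1247] yaw 0.29 iou 0.93 score 0.7 px [349.  67.]
```

View pics/m1.png

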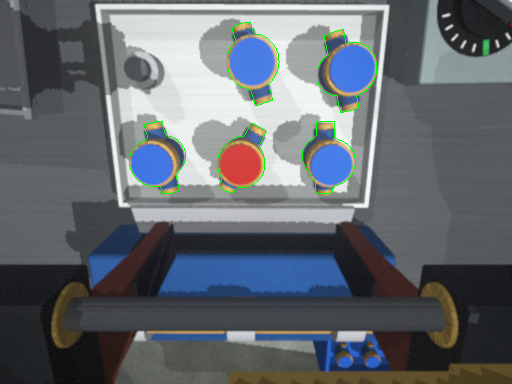

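```bash
python3 -m handwheel '[[0,0.0014,0.02,-0.0154,0,0,0],[0,0,0.02,0,0,0.122,0],[0,0,0.03,0,0,0.122,0],[0,0,0.03,0,0,0.122,0],[0,0,0.03,0,0,0.122,0],[0,0,0.03,0,0,0,0],[0,0,0.03,0,0,0,0],[0,0,0.02,0,0,0,0],[0,0,0.018,0,0,0,0],[0,0,0.01,0,0,0,0],[0,0,0,0,0,0,0],[255,0,0,0,0,0,0],[255,0,0,0,0,0,0],[255,0,0,0,0,0,0],[255,0,0,0,0,0,0],[255,0,0,0,0,0,0],[255,0,0,0,0,0,0],[255,0,0,0,0,0,0]]'
python3 -c "
from h import *
st()"
```

```text
time_s: 10.6
position: [0.6981, 0.0121, 0.0775]
tool_rot: [-1.515, 0.333, -0.409]
contact_force: [12.9, 17.2, 64.8]
width: 0.0448
t 10.6 pos [0.6981 0.0121 0.0775] j [-0.038   0.3314  1.2399  0.0136  1.5183 -1.1342] z-axis yaw 1.097 w 0.0448 F [12.9449 17.2321 64.7987]
```

```bash
python3 - <<'E'
from h import *
for c in ["wrist","scene","side"]: cv2.imwrite(f"pics/x_{c}.png",snapshot(c))
s=r.sense();print(R.from_rotvec(s["tool_rot"]).as_matrix())
E
```

```text
[[ 0.8879  0.0573  0.4565]
 [-0.4578  0.0101  0.889 ]
 [ 0.0464 -0.9983  0.0352]]
```

View pics/x_wrist.png

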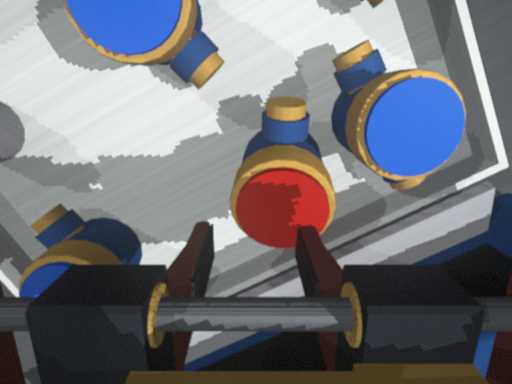

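View pics/x_scene.png

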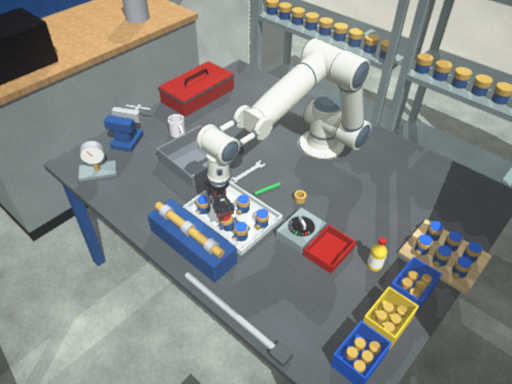

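View pics/x_side.png

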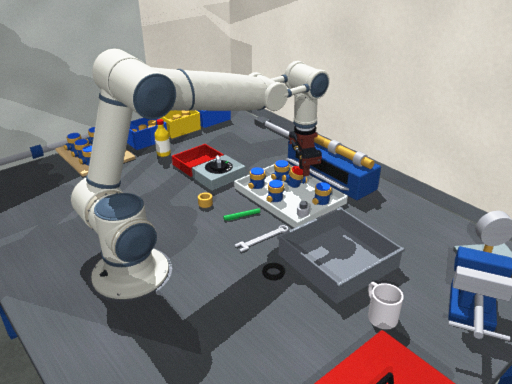

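```bash
python3 - <<'E'
from h import *
s,M=st();print(s["moment"],s["joint_efforts"])
p=camera_params("wrist");snapshot("wrist")
print(plane([[285,205]],.067,p))
print("tips", s["position"]+M@[0,.014,.0225], s["position"]+M@[0,.014,-.0225])
# housing front top edge, tray edges from m1? use scene cam pixels of pipe
p=camera_params("scene");
for uv,z in [((150,206),.1),((236,250),.1),((157,204),.125),((222,250),.125),((150,206),.1)]: print(uv,plane(uv,z,p))
im=snapshot("scene");cv2.imwrite("pics/sz.png",cv2.resize(im[150:300,130:300],None,fx=4,fy=4,interpolation=cv2.INTER_CUBIC))
E
```

```text
t 10.75 pos [0.6997 0.0115 0.079 ] j [-0.0381  0.3308  1.238   0.0123  1.5158 -1.1339] z-axis yaw 1.096 w 0.0328 F [16.5794 13.2621 65.4152]
[ 4.2428 -3.7509 -0.2417] [-9.553  -6.6698  4.9414 -6.909   6.5967 -0.4239]
[[0.6896 0.036  0.067 ]]
tips [0.7108 0.0317 0.0658] [ 0.6903 -0.0083  0.0642]
(150, 206) [[ 0.8673 -0.1953  0.1   ]]
(236, 250) [[0.796  0.1951 0.1   ]]
(157, 204) [[ 0.8549 -0.1628  0.125 ]]
(222, 250) [[0.8423 0.173  0.125 ]]
(150, 206) [[ 0.8673 -0.1953  0.1   ]]
```

View pics/sz.png

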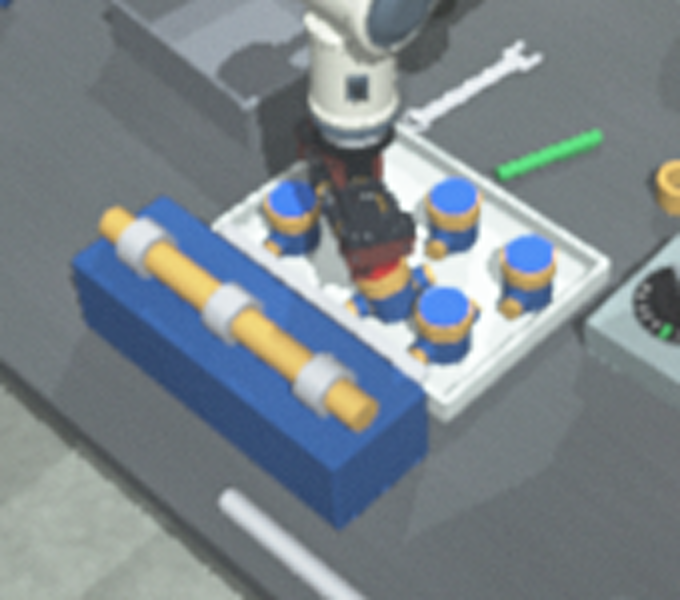

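The red meter's lid is now at about (0.690, 0.036), 31 mm from where both measurements had it. It was knocked aside while I approached, and a finger came down on it. I'll lift off and look again.

```bash
python3 -m handwheel '[[170,0,-0.03,0,0,0,0],[170,0,-0.03,0,0,0,0],[120,0,-0.03,0,0,0,0],[0,0,-0.03,0,0,0,0],[0,0,-0.03,0,0,0,0],[0,0,-0.03,0,0,0,0],[0,0,-0.03,0,0,0,0],[0,0,-0.03,0,0,0,0],[0,0,0,0,0,0,0],[0,0,0,0,0,0,0]]'
python3 -c "
from h import *
st();meters(show='pics/m2.png')"
```

```text
time_s: 11.68
position: [0.6826, 0.0051, 0.2929]
tool_rot: [-1.537, 0.372, -0.38]
contact_force: [-0.2, -0.5, -1.0]
width: 0.0789
t 11.68 pos [0.6826 0.0051 0.2929] j [-0.0424  0.3458  0.839  -0.      1.952  -1.1337] z-axis yaw 1.091 w 0.0789 F [-0.214  -0.4793 -1.0056]
blue xy [0.6811 0.1102] yaw 0.02 iou 0.92 score 0.93 px [329. 113.]
blue xy [0.5693 0.0181] yaw 0.31 iou 0.94 score 0.8 px [218.  63.]
blue xy [ 0.6809 -0.0976] yaw 0.15 iou 0.92 score 0.79 px [180. 192.]
RED xy [0.6793 0.0458] yaw -0.46 iou 0.93 score 0.77 px [280. 139.]
blue xy [0.5757 0.1255] yaw 0.31 iou 0.96 score 0.65 px [305.  26.]
blue xy [ 0.4512 -0.1056] yaw -0.56 iou 0.33 score 0.43 px [69. 33.]
```

View pics/m2.png

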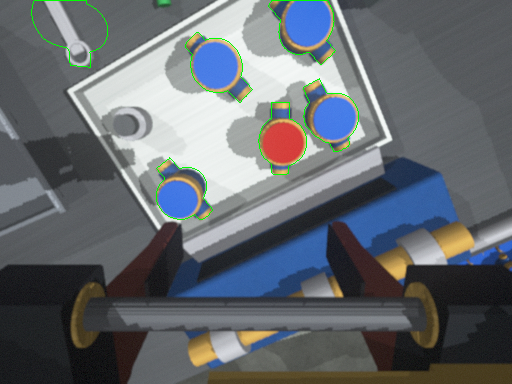

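The picture shows the red meter still upright, now at (0.679, 0.046) and only 64 mm from the blue one at (0.681, 0.110). I'll grasp it with the jaws nearly along x, so the fingers miss the neighbour and stay above the stubs.

```bash
python3 -c "
from h import *
go(.679,.0458,.13,.2)"
```

```text
t 11.83 pos [0.6818 0.0051 0.2878] j [-0.0424  0.3483  0.8451 -0.      1.9515 -1.1321] z-axis yaw 1.09 w 0.0872 F [-1.6648 -0.3305 -0.7636]
shift tool [-0.0208  0.1578  0.035 ] n>= 5
ay total 0.8896207223085497 n>= 8 j6 end ~ -0.24245699500222617
```

```bash
python3 -m handwheel '[[0,-0.0208,0,0.035,0,0,0],[0,0,0,0,0,0.111,0],[0,0,0,0,0,0.111,0],[0,0,0.02,0,0,0.111,0],[0,0,0.03,0,0,0.111,0],[0,0,0.03,0,0,0.111,0],[0,0,0.03,0,0,0.111,0],[0,0,0.03,0,0,0.111,0],[0,0,0.018,0,0,0.112,0],[0,0,0,0,0,0,0],[0,0,0,0,0,0,0]]'
python3 -c "
from h import *
st();meters(show='pics/m3.png');go(.679,.0458,.054,.2)"
```

```text
time_s: 12.75
position: [0.6785, 0.0456, 0.1291]
tool_rot: [-1.302, 1.063, -1.055]
contact_force: [0.8, -0.2, 1.3]
width: 0.0879
t 12.75 pos [0.6785 0.0456 0.1291] j [ 0.0171  0.3169  1.1647  0.      1.6656 -0.1859] z-axis yaw 0.203 w 0.0879 F [ 0.8246 -0.2025  1.2982]
blue xy [0.5697 0.0181] yaw 0.31 iou 0.94 score 0.92 px [109. 202.]
blue xy [0.577  0.1251] yaw 0.29 iou 0.94 score 0.85 px [130.  61.]
blue xy [ 0.6831 -0.1057] yaw 0.21 iou 0.69 score 0.85 px [222. 350.]
blue xy [0.6817 0.1102] yaw 0.05 iou 0.94 score 0.72 px [273. 114.]
RED xy [0.6789 0.0463] yaw -0.47 iou 0.95 score 0.58 px [251. 199.]
t 12.9 pos [0.6807 0.0456 0.1343] j [ 0.0171  0.314   1.159   0.      1.6656 -0.1846] z-axis yaw 0.202 w 0.0875 F [ 0.2183  0.2853 -0.2451]
shift tool [-0.0005  0.0803 -0.0019] n>= 3
ay total 0.0017336138607215723 n>= 1 j6 end ~ -0.18291436783558315
```

View pics/m3.png

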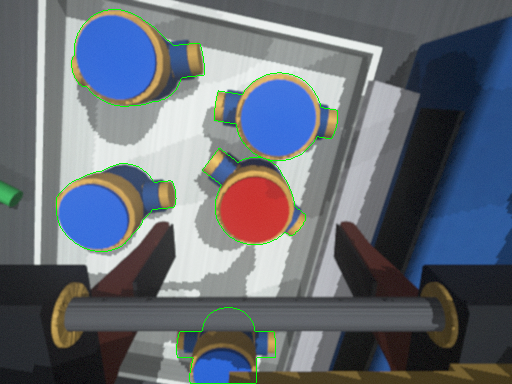

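```bash
python3 -m handwheel '[[0,0,0.025,-0.001,0,0,0],[0,0,0.025,-0.001,0,0,0],[0,0,0.02,0,0,0,0],[0,0,0.01,0,0,0,0],[0,0,0,0,0,0,0],[0,0,0,0,0,0,0],[0,0,0,0,0,0,0]]';python3 -c "
from h import *
st()
cv2.imwrite('pics/w6.png',snapshot('wrist'))"
```

```text
time_s: 13.48
position: [0.6792, 0.0453, 0.0548]
tool_rot: [-1.294, 1.058, -1.063]
contact_force: [0.8, -0.1, 0.2]
width: 0.0876
t 13.48 pos [0.6792 0.0453 0.0548] j [ 0.0166  0.3401  1.2691  0.      1.5287 -0.1829] z-axis yaw 0.199 w 0.0876 F [ 0.7797 -0.0767  0.2479]
```

View pics/w6.png

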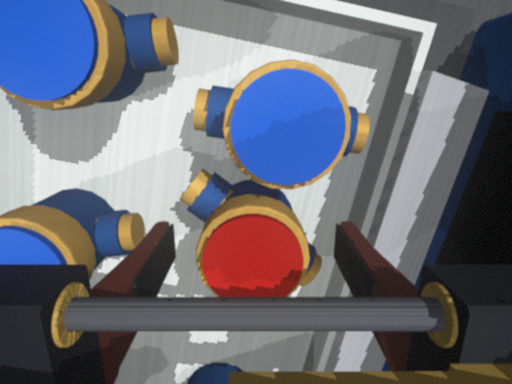

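The fingers straddle the red lid cleanly. Closing.

```bash
python3 -m handwheel '[[255,0,0,0,0,0,0],[255,0,0,0,0,0,0],[255,0,0,0,0,0,0],[255,0,0,0,0,0,0],[255,0,0,0,0,0,0],[255,0,0,0,0,0,0],[255,0,0,0,0,0,0],[255,0,0,0,0,0,0]]'; python3 -m handwheel '[[255,0,-0.01,0,0,0,0],[255,0,-0.02,0,0,0,0],[255,0,-0.03,0,0,0,0],[255,0,-0.03,0,0,0,0],[255,0,0,0,0,0,0],[255,0,0,0,0,0,0]]'
python3 -c "
from h import *
go(.5096,.34,.20,.2)
cv2.imwrite('pics/w7.png',snapshot('wrist'))"
```

```text
time_s: 14.2
position: [0.6781, 0.0453, 0.0522]
tool_rot: [-1.297, 1.061, -1.062]
contact_force: [0.2, -0.0, 0.7]
width: 0.0551
time_s: 14.7
position: [0.6789, 0.0452, 0.1447]
tool_rot: [-1.294, 1.058, -1.064]
contact_force: [-0.6, 0.4, -4.3]
width: 0.0556
t 14.7 pos [0.6789 0.0452 0.1447] j [ 0.0166  0.3059  1.1503  0.      1.681  -0.1825] z-axis yaw 0.199 w 0.0556 F [-0.6114  0.406  -4.2889]
shift tool [-0.3224 -0.056  -0.1075] n>= 9
ay total -0.0009913294056356214 n>= 1 j6 end ~ -0.18344279671474537
```

View pics/w7.png

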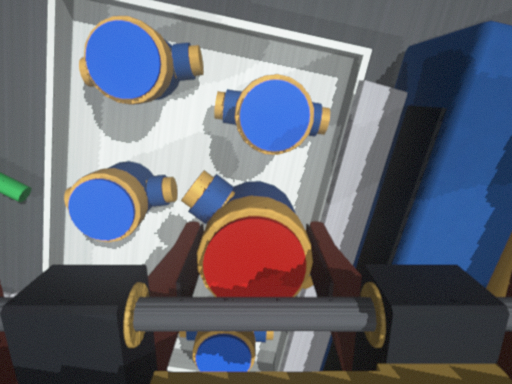

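Held: width 55.6 mm and a 4.3 N load. Carrying it toward the pan, stopping short to measure the pan.

```bash
python3 -m handwheel '[[255,0,-0.028,0,0,0,0],[255,0,-0.028,0,0,0,0],[255,-0.0322,0,-0.01075,0,0,0],[255,-0.0322,0,-0.01075,0,0,0],[255,-0.0322,0,-0.01075,0,0,0],[255,-0.0322,0,-0.01075,0,0,0],[255,-0.0322,0,-0.01075,0,0,0],[255,-0.0322,0,-0.01075,0,0,0],[255,-0.0322,0,-0.01075,0,0,0],[255,-0.0322,0,-0.01075,0,0,0],[255,-0.0322,0,-0.01075,0,0,0],[255,-0.0322,0,-0.01075,0,0,0],[255,0,0,0,0,0,0],[255,0,0,0,0,0,0],[255,0,0,0,0,0,0]]'
python3 - <<'E'
from h import *
st();p=camera_params("wrist");im=snapshot("wrist");cv2.imwrite('pics/w8.png',im)
hsv=cv2.cvtColor(im,cv2.COLOR_BGR2HSV)
m=((hsv[...,1]>130)&((hsv[...,0]<8)|(hsv[...,0]>172))&(np.indices(hsv.shape[:2])[0]<190)).astype(np.uint8)
cn=max(cv2.findContours(m,0,1)[0],key=cv2.contourArea);rc=cv2.boxPoints(cv2.minAreaRect(cn));print(rc,plane(rc,.04,p),plane(rc,.04,p).mean(0))
E
```

```text
time_s: 16.0
position: [0.5084, 0.3391, 0.1956]
tool_rot: [-1.301, 1.062, -1.061]
contact_force: [0.4, -0.1, -3.7]
width: 0.0557
t 16.0 pos [0.5084 0.3391 0.1956] j [ 0.5329  0.1202  1.272  -0.0006  1.7534  0.3333] z-axis yaw 0.2 w 0.0557 F [ 0.4191 -0.0553 -3.724 ]
[[159.8453 159.043 ]
 [187.2379  18.6562]
 [368.3897  54.0029]
 [340.9971 194.3897]] [[0.4168 0.3391 0.04  ]
 [0.4254 0.4644 0.04  ]
 [0.5845 0.4679 0.04  ]
 [0.5959 0.3393 0.04  ]] [0.5057 0.4027 0.04  ]
```

View pics/w8.png

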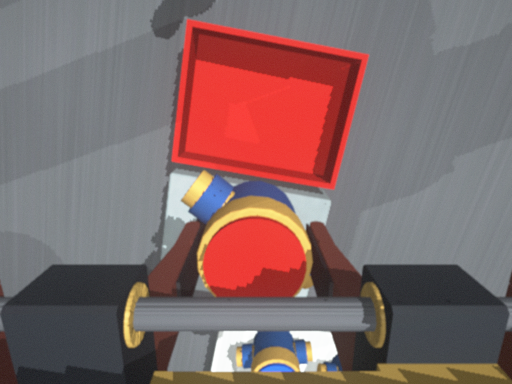

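```bash
python3 - <<'E'
from h import *
p=camera_params("wrist");c=plane([(187,20),(368,54),(333,187),(172,162)],.04,p);print(c,c.mean(0))
go(.509,.402,.13,.2)
E
```

```text
[[0.426  0.4631 0.04  ]
 [0.5851 0.4675 0.04  ]
 [0.587  0.3444 0.04  ]
 [0.429  0.3381 0.04  ]] [0.5068 0.4033 0.04  ]
t 16.05 pos [0.5089 0.3387 0.1961] j [ 0.5319  0.1199  1.2714 -0.0005  1.7534  0.3334] z-axis yaw 0.198 w 0.0556 F [ 1.0861  0.5003 -3.6   ]
shift tool [-0.0622  0.066   0.0128] n>= 3
ay total -0.0016219578653617894 n>= 1 j6 end ~ 0.3317698865156346
```

```bash
python3 -m handwheel '[[255,-0.021,0,0.004,0,0,0],[255,-0.021,0,0.004,0,0,0],[255,-0.021,0,0.004,0,0,0],[255,0,0.03,0,0,0,0],[255,0,0.03,0,0,0,0],[255,0,0.03,0,0,0,0],[255,0,0.03,0,0,0,0],[255,0,0.014,0,0,0,0],[255,0,0.006,0,0,0,0],[255,0,0,0,0,0,0],[255,0,0,0,0,0,0]]'
python3 - <<'E'
from h import *
st();cv2.imwrite('pics/x2.png',snapshot('wrist'))
E
```

```text
time_s: 16.97
position: [0.5092, 0.4037, 0.0597]
tool_rot: [-1.294, 1.061, -1.062]
contact_force: [-0.4, -0.2, -2.9]
width: 0.0556
t 16.97 pos [0.5092 0.4037 0.0597] j [ 0.618   0.2574  1.3593 -0.0001  1.5229  0.4199] z-axis yaw 0.198 w 0.0556 F [-0.435  -0.1702 -2.8894]
```

View pics/x2.png

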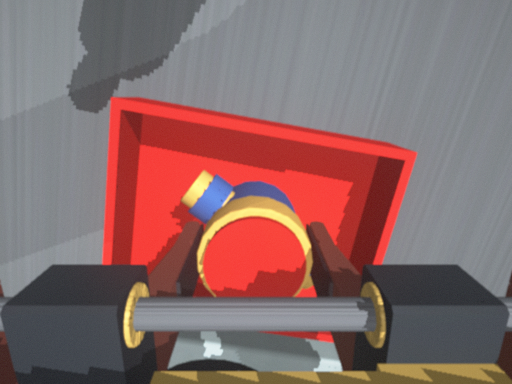

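```bash
python3 -m handwheel '[[255,0,0.004,0,0,0,0],[255,0,0.003,0,0,0,0],[255,0,0,0,0,0,0],[255,0,0,0,0,0,0]]'
python3 -m handwheel '[[180,0,0,0,0,0,0],[100,0,0,0,0,0,0],[60,0,0,0,0,0,0],[30,0,0,0,0,0,0],[20,0,0,0,0,0,0],[20,0,0,0,0,0,0],[20,0,-0.01,0,0,0,0],[10,0,-0.03,0,0,0,0],[0,0,-0.04,0,0,0,0],[0,0,-0.04,0,0,0,0],[0,0,-0.04,0,0,0,0],[0,0,-0.04,0,0,0,0],[0,0,0,0,0,0,0]]'
python3 - <<'E'
from h import *
st();meters(show='pics/m4.png')
go(.681,.110,.2,1.59)
E
```

```text
time_s: 17.35
position: [0.5088, 0.4042, 0.0522]
tool_rot: [-1.295, 1.06, -1.062]
contact_force: [1.7, 0.8, -2.1]
width: 0.0551
time_s: 18.43
position: [0.5096, 0.4048, 0.2634]
tool_rot: [-1.281, 1.055, -1.062]
contact_force: [0.0, 1.1, 1.7]
width: 0.0876
t 18.43 pos [0.5096 0.4048 0.2634] j [0.6189 0.2249 1.0355 0.0001 1.8651 0.4199] z-axis yaw 0.199 w 0.0876 F [0.0339 1.1097 1.6616]
RED xy [0.5104 0.4058] yaw -0.48 iou 0.94 score 0.96 px [249. 163.]
blue xy [0.576  0.1247] yaw 0.28 iou 0.73 score 0.95 px [258. 352.]
blue xy [0.6822 0.1102] yaw -0.34 iou 0.51 score 0.79 px [321. 365.]
blue xy [0.576  0.1247] yaw 0.28 iou 0.73 score 0.95 px [258. 352.]
blue xy [0.6822 0.1102] yaw -0.34 iou 0.51 score 0.79 px [321. 365.]
t 18.58 pos [0.5084 0.4038 0.2521] j [0.6189 0.2301 1.0496 0.     1.8603 0.4199] z-axis yaw 0.199 w 0.0876 F [ 0.1566 -0.825  -0.7901]
shift tool [0.3222 0.052  0.1111] n>= 9
ay total -1.3909408396864205 n>= 12 j6 end ~ -0.9710763767329709
```

View pics/m4.png

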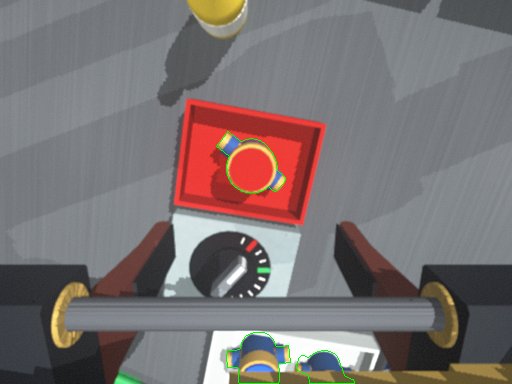

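The red meter is upright near the pan centre, and the dial still points at red. On to the first blue meter.

```bash
python3 -m handwheel '[[0,0.0358,0,0.0123,0,0,0],[0,0.0358,0,0.0123,0,0,0],[0,0.0358,0,0.0123,0,0,0],[0,0.0358,0,0.0123,0,0,0],[0,0.0358,0,0.0123,0,0,0],[0,0.0358,0,0.0123,0,0,0],[0,0.0358,0,0.0123,0,0,0],[0,0.0358,0,0.0123,0,0,0],[0,0.0358,0.01,0.0123,0,0,0],[0,0,0,0,0,-0.116,0],[0,0,0,0,0,-0.116,0],[0,0,0,0,0,-0.116,0],[0,0,0,0,0,-0.116,0],[0,0,0,0,0,-0.116,0],[0,0,0,0,0,-0.116,0],[0,0,0,0,0,-0.116,0],[0,0,0,0,0,-0.116,0]]'
python3 -m handwheel '[[0,0,0.02,0,0,-0.116,0],[0,0,0.02,0,0,-0.116,0],[0,0,0.03,0,0,-0.116,0],[0,0,0.03,0,0,-0.116,0],[0,0,0,0,0,0,0],[0,0,0,0,0,0,0]]'
python3 - <<'E'
from h import *
m=meters(show='pics/m5.png')
go(.681,.110,.0525,1.59)
E
```

```text
time_s: 20.0
position: [0.6797, 0.1097, 0.2381]
tool_rot: [-1.545, 0.347, -0.34]
contact_force: [0.4, 0.0, -0.4]
width: 0.0878
time_s: 20.5
position: [0.6784, 0.1095, 0.1368]
tool_rot: [-1.572, -0.007, 0.02]
contact_force: [-0.0, 1.1, 1.2]
width: 0.0879
blue xy [ 0.6817 -0.1   ] yaw 0.19 iou 0.94 score 0.97 px [ 19. 194.]
blue xy [0.5688 0.0191] yaw 0.26 iou 0.95 score 0.77 px [125.  46.]
blue xy [0.6803 0.1104] yaw 0.04 iou 0.94 score 0.74 px [253. 196.]
blue xy [0.5754 0.1245] yaw 0.3 iou 0.94 score 0.71 px [281.  53.]
blue xy [ 0.6817 -0.1   ] yaw 0.19 iou 0.94 score 0.97 px [ 19. 194.]
t 20.65 pos [0.6812 0.1099 0.1436] j [ 0.1106  0.334   1.1184  0.      1.6862 -1.4779] z-axis yaw 1.588 w 0.0881 F [-0.4472 -0.5853  0.5143]
shift tool [-0.0005  0.0911  0.0001] n>= 3
ay total -0.0015329164274726637 n>= 1 j6 end ~ -1.4793848218527619
```

View pics/m5.png

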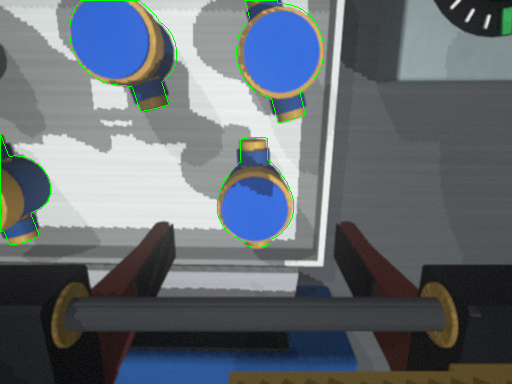

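The meter is centred below the jaws. Grasping.

```bash
python3 -m handwheel '[[0,0,0.03,0,0,0,0],[0,0,0.03,0,0,0,0],[0,0,0.02,0,0,0,0],[0,0,0.011,0,0,0,0],[0,0,0,0,0,0,0],[0,0,0,0,0,0,0],[255,0,0,0,0,0,0],[255,0,0,0,0,0,0],[255,0,0,0,0,0,0],[255,0,0,0,0,0,0],[255,0,0,0,0,0,0],[255,0,0,0,0,0,0],[255,0,0,0,0,0,0],[255,0,0,0,0,0,0]]'
python3 -c "
from h import *
go(.681,.11,.2)"
python3 -m handwheel '[[255,0,-0.01,0,0,0,0],[255,0,-0.02,0,0,0,0],[255,0,-0.03,0,0,0,0],[255,0,-0.03,0,0,0,0],[255,0,-0.03,0,0,0,0],[255,0,-0.03,0,0,0,0],[255,0,0,0,0,0,0],[255,0,0,0,0,0,0]]'
python3 -c "
from h import *
go(.53,-.25,.2,1.58)"
```

```text
time_s: 21.82
position: [0.6807, 0.1097, 0.0508]
tool_rot: [-1.571, -0.016, 0.015]
contact_force: [0.1, -0.8, 3.4]
width: 0.0554
t 21.82 pos [0.6807 0.1097 0.0508] j [ 0.1105  0.3682  1.2418 -0.0001  1.5307 -1.4804] z-axis yaw 1.591 w 0.0554 F [ 0.1132 -0.7658  3.4034]
shift tool [ 0.0004 -0.1492  0.0003] n>= 4
time_s: 22.48
position: [0.6811, 0.1099, 0.2019]
tool_rot: [-1.57, -0.019, 0.013]
contact_force: [0.3, 0.8, -4.1]
width: 0.0554
t 22.48 pos [0.6811 0.1099 0.2019] j [ 0.1107  0.3329  1.0169  0.0001  1.7882 -1.4804] z-axis yaw 1.591 w 0.0554 F [ 0.3033  0.7671 -4.0657]
shift tool [-0.1584  0.0012 -0.3568] n>= 10
ay total 0.011084785497713412 n>= 1 j6 end ~ -1.4693051337196004
```

```bash
python3 -m handwheel '[[255,-0.0108,-0.005,-0.039,0,0,0],[255,-0.0108,-0.005,-0.039,0,0,0],[255,-0.0108,-0.005,-0.039,0,0,0],[255,-0.0108,-0.005,-0.039,0,0,0],[255,-0.0108,-0.005,-0.039,0,0,0],[255,-0.0108,-0.005,-0.039,0,0,0],[255,-0.0108,-0.005,-0.039,0,0,0],[255,-0.0108,-0.005,-0.039,0,0,0],[255,-0.0108,-0.005,-0.039,0,0,0],[255,-0.0108,-0.005,-0.039,0,0,0],[255,-0.0108,-0.005,-0.039,0,0,0],[255,-0.0108,-0.005,-0.039,0,0,0],[255,0,0,0,0,0,0],[255,0,0,0,0,0,0],[255,0,0,0,0,0,0]]'
python3 - <<'E'
from h import *
st();cv2.imwrite('pics/t1.png',snapshot('wrist'))
for d in models.masks_of("wrist","tote"):
    ys,xs=np.where(d["pixels"]);print(d["score"],d["xy"],xs.min(),xs.max(),ys.min(),ys.max())
E
```

```text
time_s: 23.73
position: [0.56, -0.3602, 0.2567]
tool_rot: [-1.567, -0.013, 0.018]
contact_force: [0.2, -1.0, -3.7]
width: 0.0554
t 23.73 pos [ 0.56   -0.3602  0.2567] j [-0.6231  0.2861  0.9759  0.0008  1.8847 -2.2135] z-axis yaw 1.591 w 0.0554 F [ 0.2197 -1.0451 -3.7113]
0.94 [275.6, 98.6] 139 419 0 232
```

View pics/t1.png

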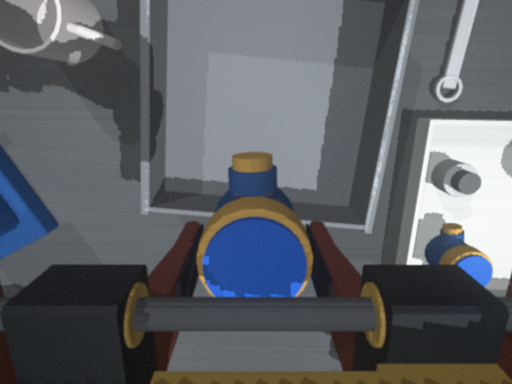

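The tote rim's two far-x corners are visible at (142,213) and (373,230). The left and right rims run to the top edge at about x=139 and x=418.

```bash
python3 - <<'E'
from h import *
p=camera_params("wrist");A=plane([(142,213),(373,230),(139,0),(418,0)],.07,p);print(A)
v=A[0]-A[1];print("far edge",np.linalg.norm(v))
e=(A[1]-A[0])[:2];e/=np.linalg.norm(e);n=np.array([-e[1],e[0]]);print("yaw",np.arctan2(-e[0],e[1]), "sides", np.arctan2(*(A[2]-A[0])[1::-1]),np.arctan2(*(A[3]-A[1])[1::-1]))
c=(A[0]+A[1])[:2]/2+n*.125;print("centre",c)
np.save("tote.npy",np.r_[c,np.arctan2(-e[0],e[1])])
vis=cv2.imread("pics/t1.png")
th=np.arctan2(-e[0],e[1]);M=np.array([[np.cos(th),-np.sin(th)],[np.sin(th),np.cos(th)]])
for name in ["side","scene"]:
    q=camera_params(name);im=snapshot(name)
    P=np.c_[(np.array([[-1,-1],[1,-1],[1,1],[-1,1]])*.125)@M.T+c,np.full(4,.07)]
    cv2.polylines(im,[proj(P,q).astype(int)],True,(0,255,0),1);cv2.imwrite(f"pics/tote_{name}.png",im)
E
```

```text
[[ 0.6127 -0.4817  0.07  ]
 [ 0.6279 -0.2228  0.07  ]
 [ 0.4021 -0.4687  0.07  ]
 [ 0.3964 -0.2094  0.07  ]]
far edge 0.2593912243855065
yaw -0.05869780780978008 sides 3.079762801121924 3.0838522614803328
centre [ 0.4955 -0.3449]
```

View pics/tote_side.png

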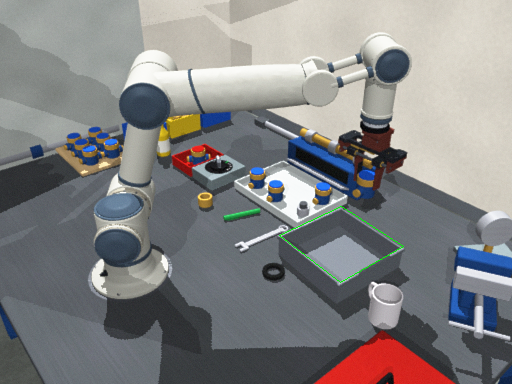

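```bash
python3 -c "
from h import *
go(.550,-.408,.06,1.512)"
```

```text
t 23.93 pos [ 0.5609 -0.3591  0.2594] j [-0.6207  0.2838  0.9738  0.0002  1.8851 -2.2138] z-axis yaw 1.593 w 0.0554 F [ 0.6716 -1.2264 -3.1348]
shift tool [-0.0118  0.1994 -0.0488] n>= 6
ay total 0.0811375861404331 n>= 1 j6 end ~ -2.132627769152143
```

```bash
python3 -m handwheel '[[255,-0.0059,0,-0.0244,0,0,0],[255,-0.0059,0,-0.0244,0,0,0],[255,0,0.03,0,0,0.04,0],[255,0,0.03,0,0,0.04,0],[255,0,0.03,0,0,0,0],[255,0,0.03,0,0,0,0],[255,0,0.03,0,0,0,0],[255,0,0.025,0,0,0,0],[255,0,0.015,0,0,0,0],[255,0,0.009,0,0,0,0],[255,0,0,0,0,0,0],[255,0,0,0,0,0,0]]'
python3 -c "
from h import *
go(.550,-.408,.0515,1.512);cv2.imwrite('pics/p1.png',snapshot('wrist'))"
```

```text
time_s: 24.93
position: [0.55, -0.4092, 0.0617]
tool_rot: [-1.571, 0.046, -0.046]
contact_force: [0.4, -0.4, -3.6]
width: 0.0555
t 24.93 pos [ 0.55   -0.4092  0.0617] j [-0.6893  0.3521  1.242   0.      1.5471 -2.2012] z-axis yaw 1.512 w 0.0555 F [ 0.4434 -0.4029 -3.5941]
shift tool [-0.0001  0.0102  0.0012] n>= 1
ay total -4.0246880602445856e-05 n>= 1 j6 end ~ -2.2012791946295653
```

View pics/p1.png

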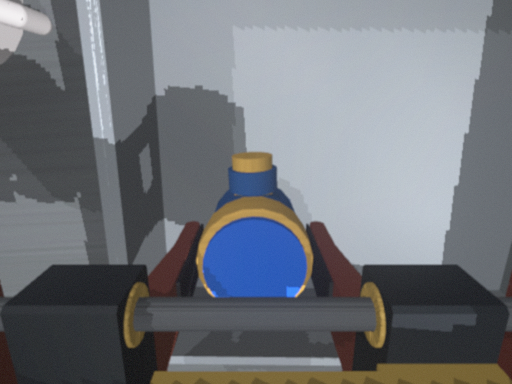

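```bash
python3 -m handwheel '[[255,0,0.005,0,0,0,0],[255,0,0.0045,0,0,0,0],[255,0,0,0,0,0,0],[255,0,0,0,0,0,0]]'
python3 -m handwheel '[[180,0,0,0,0,0,0],[100,0,0,0,0,0,0],[50,0,0,0,0,0,0],[50,0,0,0,0,0,0],[50,0,0,0,0,0,0],[50,0,-0.01,0,0,0,0],[50,0,-0.03,0,0,0,0],[0,0,-0.04,0,0,0,0],[0,0,-0.04,0,0,0,0],[0,0,-0.04,0,0,0,0],[0,0,-0.04,0,0,0,0],[0,0,-0.02,0,0,0,0],[0,0,0,0,0,0,0]]'
python3 -c "
from h import *
meters(show='pics/m6.png');go(.6815,-.099,.2,1.75)"
```

```text
time_s: 25.32
position: [0.5494, -0.4097, 0.0515]
tool_rot: [-1.57, 0.047, -0.047]
contact_force: [-0.3, 0.2, -3.6]
width: 0.0557
time_s: 26.4
position: [0.5504, -0.4104, 0.2814]
tool_rot: [-1.578, 0.039, -0.055]
contact_force: [-0.6, -0.1, 1.2]
width: 0.0877
blue xy [ 0.6824 -0.0965] yaw 0.21 iou 0.9 score 0.77 px [492. 233.]
blue xy [ 0.5499 -0.4087] yaw -0.02 iou 0.94 score 0.67 px [255. 158.]
blue xy [ 0.6824 -0.0965] yaw 0.21 iou 0.9 score 0.77 px [492. 233.]
t 26.55 pos [ 0.5495 -0.4097  0.2712] j [-0.6903  0.3465  0.8772 -0.      1.9183 -2.2013] z-axis yaw 1.511 w 0.088 F [ 0.4665 -0.2707  0.5447]
shift tool [0.1132 0.0712 0.318 ] n>= 9
ay total -0.23899801268938603 n>= 2 j6 end ~ -2.440323760627869
```

View pics/m6.png

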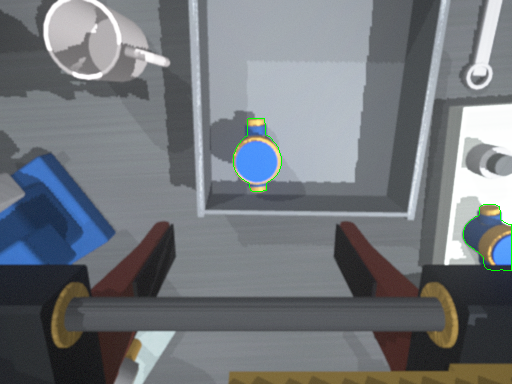

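The first blue is upright in the tote at slot 1. Next is the blue at (0.682, −0.098).

```bash
python3 -m handwheel '[[0,0.0126,0,0.0353,0,0,0],[0,0.0126,0,0.0353,0,0,0],[0,0.0126,0,0.0353,0,0,0],[0,0.0126,0,0.0353,0,0,0],[0,0.0126,0,0.0353,0,0,0],[0,0.0126,0,0.0353,0,0,0],[0,0.0126,0,0.0353,0,0,0],[0,0.0126,0,0.0353,0,0,0],[0,0.0126,0.02,0.0353,0,0,0],[0,0,0.03,0,0,-0.12,0],[0,0,0.03,0,0,-0.12,0],[0,0,0.03,0,0,0,0],[0,0,0.02,0,0,0,0],[0,0,0,0,0,0,0],[0,0,0,0,0,0,0]]'
python3 - <<'E'
from h import *
m=meters(show='pics/m7.png')
go(.6815,-.099,.0525,1.75)
E
```

```text
time_s: 27.8
position: [0.6798, -0.0997, 0.1384]
tool_rot: [-1.564, -0.136, 0.147]
contact_force: [-0.4, -0.0, 1.2]
width: 0.0879
blue xy [ 0.6812 -0.0988] yaw 0.17 iou 0.95 score 0.84 px [255. 195.]
blue xy [0.5696 0.0164] yaw 0.31 iou 0.95 score 0.64 px [441.  76.]
blue xy [0.575  0.1263] yaw 0.91 iou 0.95 score 0.57 px [508. 116.]
blue xy [0.575  0.1263] yaw 0.91 iou 0.95 score 0.57 px [508. 116.]
t 27.95 pos [ 0.6821 -0.1003  0.1441] j [-0.1953  0.3324  1.1195 -0.      1.687  -1.9461] z-axis yaw 1.751 w 0.0878 F [-0.3549 -0.1024  0.2265]
shift tool [-0.0006  0.0916  0.0015] n>= 3
ay total 0.0007935137373866752 n>= 1 j6 end ~ -1.9453523486064246
```

View pics/m7.png

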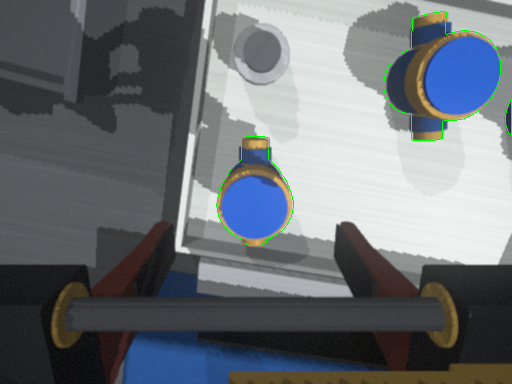

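```bash
python3 -m handwheel '[[0,0,0.03,0.001,0,0,0],[0,0,0.03,0,0,0,0],[0,0,0.02,0,0,0,0],[0,0,0.011,0,0,0,0],[0,0,0,0,0,0,0],[0,0,0,0,0,0,0],[255,0,0,0,0,0,0],[255,0,0,0,0,0,0],[255,0,0,0,0,0,0],[255,0,0,0,0,0,0],[255,0,0,0,0,0,0],[255,0,0,0,0,0,0],[255,0,0,0,0,0,0],[255,0,0,0,0,0,0]]'
python3 -m handwheel '[[255,0,-0.01,0,0,0,0],[255,0,-0.02,0,0,0,0],[255,0,-0.03,0,0,0,0],[255,0,-0.03,0,0,0,0],[255,0,-0.03,0,0,0,0],[255,0,-0.03,0,0,0,0],[255,0,0,0,0,0,0],[255,0,0,0,0,0,0]]'
python3 -c "
from h import *
go(.557,-.2885,.2,1.512)"
```

```text
time_s: 29.12
position: [0.6815, -0.0993, 0.0517]
tool_rot: [-1.567, -0.142, 0.141]
contact_force: [0.3, -1.5, 3.0]
width: 0.0554
time_s: 29.78
position: [0.6819, -0.0991, 0.2025]
tool_rot: [-1.567, -0.144, 0.139]
contact_force: [0.7, -0.1, -5.5]
width: 0.0553
t 29.78 pos [ 0.6819 -0.0991  0.2025] j [-0.1938  0.3307  1.0185  0.0001  1.7891 -1.9448] z-axis yaw 1.751 w 0.0553 F [ 0.67   -0.1188 -5.4757]
shift tool [-0.1568  0.0022 -0.1639] n>= 6
ay total 0.23908906987870893 n>= 2 j6 end ~ -1.7057361568006049
```

```bash
python3 -m handwheel '[[255,-0.0261,0,-0.0273,0,0,0],[255,-0.0261,0,-0.0273,0,0,0],[255,-0.0261,0,-0.0273,0,0,0],[255,-0.0261,0,-0.0273,0,0,0],[255,-0.0261,0,-0.0273,0,0,0],[255,-0.0261,0,-0.0273,0,0,0],[255,0,0,0,0,0.12,0],[255,0,0.01,0,0,0.12,0],[255,0,0.03,0,0,0,0],[255,0,0.03,0,0,0,0],[255,0,0.03,0,0,0,0],[255,0,0.025,0,0,0,0],[255,0,0.015,0,0,0,0],[255,0,0,0,0,0,0],[255,0,0,0,0,0,0]]'
python3 -c "
from h import *
go(.557,-.2885,.0515,1.512);cv2.imwrite('pics/p2.png',snapshot('wrist'))"
```

```text
time_s: 31.03
position: [0.5546, -0.2872, 0.0571]
tool_rot: [-1.567, 0.052, -0.042]
contact_force: [0.6, 0.4, -3.4]
width: 0.0555
t 31.03 pos [ 0.5546 -0.2872  0.0571] j [-0.5322  0.2003  1.4299 -0.      1.5181 -2.0432] z-axis yaw 1.511 w 0.0555 F [ 0.6321  0.3894 -3.4414]
shift tool [ 0.0025  0.0056 -0.0012] n>= 1
ay total -0.0009981197943336184 n>= 1 j6 end ~ -2.0441904972137284
```

View pics/p2.png

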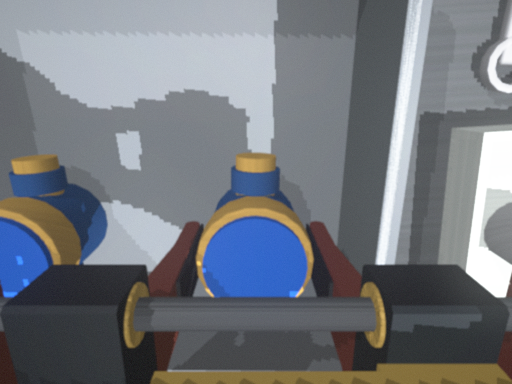

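```bash
python3 -m handwheel '[[255,0.002,0.004,0,0,0,0],[255,0,0.002,0,0,0,0],[255,0,0,0,0,0,0],[255,0,0,0,0,0,0]]'
python3 -m handwheel '[[180,0,0,0,0,0,0],[100,0,0,0,0,0,0],[50,0,0,0,0,0,0],[50,0,0,0,0,0,0],[50,0,0,0,0,0,0],[50,0,-0.01,0,0,0,0],[50,0,-0.03,0,0,0,0],[0,0,-0.04,0,0,0,0],[0,0,-0.04,0,0,0,0],[0,0,-0.04,0,0,0,0],[0,0,-0.04,0,0,0,0],[0,0,-0.02,0,0,0,0],[0,0,0,0,0,0,0]]'
python3 -c "
from h import *
meters(show='pics/m8.png');go(.5697,.018,.2,1.87)"
```

```text
time_s: 31.42
position: [0.5587, -0.2885, 0.0554]
tool_rot: [-1.571, 0.047, -0.047]
contact_force: [-0.9, 0.5, -3.4]
width: 0.0555
time_s: 32.5
position: [0.5596, -0.289, 0.2842]
tool_rot: [-1.577, 0.038, -0.056]
contact_force: [0.1, -0.8, 1.0]
width: 0.088
blue xy [0.5696 0.0193] yaw 0.28 iou 0.96 score 0.92 px [494. 146.]
blue xy [ 0.5592 -0.2882] yaw -0.06 iou 0.93 score 0.67 px [255. 156.]
blue xy [ 0.5492 -0.4084] yaw -0.02 iou 0.94 score 0.66 px [154. 154.]
blue xy [0.5696 0.0193] yaw 0.28 iou 0.96 score 0.92 px [494. 146.]
t 32.65 pos [ 0.5584 -0.2884  0.2746] j [-0.5308  0.1821  1.0641 -0.      1.8958 -2.0418] z-axis yaw 1.511 w 0.0877 F [ 0.6484 -0.7238 -0.7394]
shift tool [-0.007   0.0747  0.3065] n>= 8
ay total -0.3589685104420486 n>= 3 j6 end ~ -2.4007689697141377
```

View pics/m8.png

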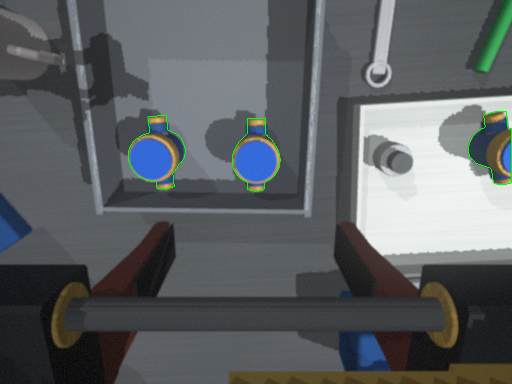

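Both stand upright in the tote. Next, the blue at (0.570, 0.018).

```bash
python3 -m handwheel '[[0,-0.0009,0,0.0383,0,0,0],[0,-0.0009,0,0.0383,0,0,0],[0,-0.0009,0,0.0383,0,0,0],[0,-0.0009,0,0.0383,0,0,0],[0,-0.0009,0,0.0383,0,0,0],[0,-0.0009,0,0.0383,0,0,0],[0,-0.0009,0,0.0383,0,0,0],[0,-0.0009,0.02,0.0383,0,0,0],[0,0,0.03,0,0,-0.12,0],[0,0,0.03,0,0,-0.12,0],[0,0,0.03,0,0,-0.12,0],[0,0,0.02,0,0,0,0],[0,0,0,0,0,0,0],[0,0,0,0,0,0,0],[0,0,0,0,0,0,0]]'
python3 - <<'E'
from h import *
m=meters(show='pics/m9.png')
go(.5695,.0185,.0525,1.87)
E
```

```text
time_s: 33.9
position: [0.5697, 0.0164, 0.1463]
tool_rot: [-1.558, -0.235, 0.235]
contact_force: [0.7, -0.7, 0.6]
width: 0.0875
blue xy [0.5736 0.1258] yaw 0.33 iou 0.65 score 0.76 px [381. 223.]
blue xy [0.5692 0.0175] yaw 0.31 iou 0.95 score 0.68 px [256. 189.]
t 34.05 pos [0.5705 0.0163 0.1478] j [-0.031   0.0099  1.4714 -0.      1.6571 -1.9015] z-axis yaw 1.87 w 0.0877 F [-0.4852  0.3915  0.9978]
shift tool [-0.0006  0.0953  0.0024] n>= 3
ay total 0.0004995084380348125 n>= 1 j6 end ~ -1.9009812265987653
```

View pics/m9.png

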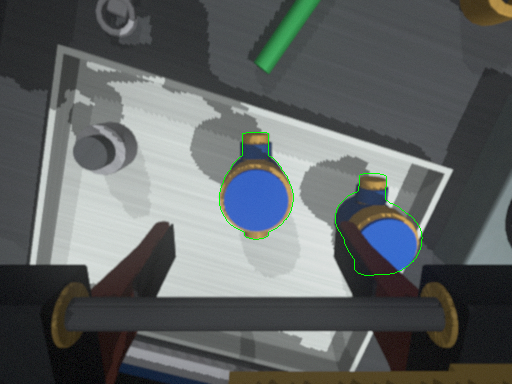

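```bash
python3 -m handwheel '[[0,0,0.03,0.0015,0,0,0],[0,0,0.03,0,0,0,0],[0,0,0.02,0,0,0,0],[0,0,0.0145,0,0,0,0],[0,0,0,0,0,0,0],[0,0,0,0,0,0,0],[255,0,0,0,0,0,0],[255,0,0,0,0,0,0],[255,0,0,0,0,0,0],[255,0,0,0,0,0,0],[255,0,0,0,0,0,0],[255,0,0,0,0,0,0],[255,0,0,0,0,0,0],[255,0,0,0,0,0,0]]'
python3 -m handwheel '[[255,0,-0.01,0,0,0,0],[255,0,-0.02,0,0,0,0],[255,0,-0.03,0,0,0,0],[255,0,-0.03,0,0,0,0],[255,0,-0.03,0,0,0,0],[255,0,-0.03,0,0,0,0],[255,0,0,0,0,0,0],[255,0,0,0,0,0,0]]'
python3 -c "
from h import *
go(.434,-.4015,.2,1.512)"
```

```text
time_s: 35.22
position: [0.5696, 0.0177, 0.0519]
tool_rot: [-1.559, -0.236, 0.235]
contact_force: [0.6, -1.7, 4.2]
width: 0.0554
time_s: 35.88
position: [0.5697, 0.0181, 0.202]
tool_rot: [-1.558, -0.238, 0.234]
contact_force: [-0.6, -0.2, -6.8]
width: 0.0552
t 35.88 pos [0.5697 0.0181 0.202 ] j [-0.0281  0.0037  1.382   0.0002  1.7537 -1.8993] z-axis yaw 1.871 w 0.0552 F [-0.614  -0.1641 -6.7926]
shift tool [-0.2537  0.0016 -0.3606] n>= 12
ay total 0.35920650712629554 n>= 3 j6 end ~ -1.5400482254827788
```

```bash
python3 -m handwheel '[[255,-0.02115,0,-0.03005,0,0,0],[255,-0.02115,0,-0.03005,0,0,0],[255,-0.02115,0,-0.03005,0,0,0],[255,-0.02115,0,-0.03005,0,0,0],[255,-0.02115,0,-0.03005,0,0,0],[255,-0.02115,0,-0.03005,0,0,0],[255,-0.02115,0,-0.03005,0,0,0],[255,-0.02115,0,-0.03005,0,0,0],[255,-0.02115,0,-0.03005,0,0,0],[255,-0.02115,0,-0.03005,0,0,0],[255,-0.02115,0,-0.03005,0,0,0],[255,-0.02115,0,-0.03005,0,0,0],[255,0,0,0,0,0.12,0],[255,0,0.01,0,0,0.12,0],[255,0,0.02,0,0,0.119,0],[255,0,0.03,0,0,0,0],[255,0,0,0,0,0,0],[255,0,0,0,0,0,0]]'
python3 -c "
from h import *
go(.434,-.4015,.0515,1.512);cv2.imwrite('pics/p3.png',snapshot('wrist'))"
```

```text
time_s: 37.38
position: [0.4375, -0.3936, 0.1357]
tool_rot: [-1.567, 0.066, -0.048]
contact_force: [0.0, 0.1, -4.1]
width: 0.0557
t 37.38 pos [ 0.4375 -0.3936  0.1357] j [-0.7874  0.073   1.4282 -0.0053  1.6506 -2.286 ] z-axis yaw 1.498 w 0.0557 F [ 0.0005  0.1264 -4.13  ]
shift tool [-0.002   0.0842 -0.0083] n>= 3
ay total -0.013824562280185582 n>= 1 j6 end ~ -2.299813864537385
```

View pics/p3.png

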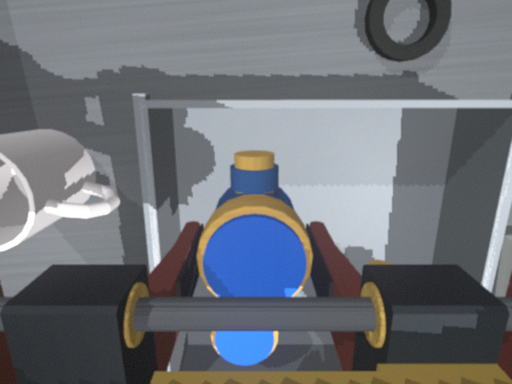

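```bash
python3 -m handwheel '[[255,-0.002,0.01,-0.008,0,-0.013,0],[255,0,0.025,0,0,0,0],[255,0,0.025,0,0,0,0],[255,0,0.012,0,0,0,0],[255,0,0,0,0,0,0],[255,0,0,0,0,0,0],[255,0,0,0,0,0,0]]'
python3 -c "
from h import *
go(.434,-.4015,.0515,1.512);cv2.imwrite('pics/p4.png',snapshot('wrist'))"
```

```text
time_s: 38.02
position: [0.4374, -0.4044, 0.0717]
tool_rot: [-1.577, 0.048, -0.046]
contact_force: [0.6, 0.3, -4.7]
width: 0.0554
t 38.02 pos [ 0.4374 -0.4044  0.0717] j [-0.8002  0.1072  1.5063 -0.0055  1.5247 -2.3108] z-axis yaw 1.511 w 0.0554 F [ 0.593   0.2608 -4.7346]
shift tool [-0.0036  0.0201  0.0028] n>= 1
ay total -0.0012063881050945469 n>= 1 j6 end ~ -2.311980113101561
```

View pics/p4.png

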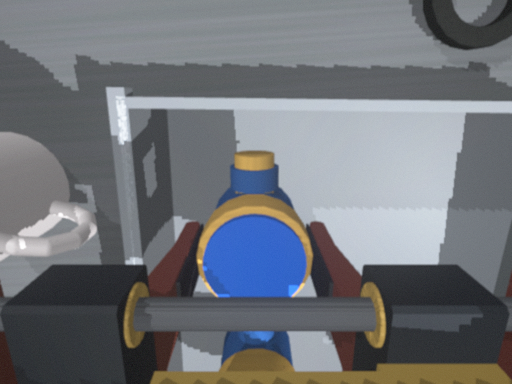

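```bash
python3 -m handwheel '[[255,-0.003,0.01,0.0025,0,0,0],[255,0,0.006,0,0,0,0],[255,0,0.003,0,0,0,0],[255,0,0,0,0,0,0],[255,0,0,0,0,0,0]]'
python3 -c "
from h import *
st()"
```

```text
time_s: 38.48
position: [0.4337, -0.4013, 0.0515]
tool_rot: [-1.575, 0.05, -0.045]
contact_force: [-2.4, 3.0, 5.0]
width: 0.0556
t 38.48 pos [ 0.4337 -0.4013  0.0515] j [-0.801   0.1088  1.541  -0.0057  1.4905 -2.3109] z-axis yaw 1.51 w 0.0556 F [-2.4497  2.985   4.9805]
```

Contact with the floor. Releasing.

```bash
python3 -m handwheel '[[180,0,0,0,0,0,0],[100,0,0,0,0,0,0],[50,0,0,0,0,0,0],[50,0,0,0,0,0,0],[50,0,0,0,0,0,0],[50,0,-0.01,0,0,0,0],[50,0,-0.03,0,0,0,0],[0,0,-0.04,0,0,0,0],[0,0,-0.04,0,0,0,0],[0,0,-0.04,0,0,0,0],[0,0,-0.04,0,0,0,0],[0,0,0,0,0,0,0],[0,0,0,0,0,0,0]]'
python3 -c "
from h import *
meters(show='pics/m10.png');go(.576,.125,.25,1.87)"
```

```text
time_s: 39.57
position: [0.4353, -0.4011, 0.2549]
tool_rot: [-1.58, 0.046, -0.049]
contact_force: [0.3, -0.3, -0.1]
width: 0.0878
blue xy [ 0.5493 -0.4091] yaw -0.04 iou 0.97 score 0.82 px [252. 254.]
blue xy [ 0.5599 -0.2872] yaw -0.09 iou 0.15 score 0.74 px [332. 241.]
blue xy [ 0.4328 -0.4009] yaw -0.06 iou 0.93 score 0.57 px [258. 162.]
blue xy [ 0.5257 -0.1341] yaw -0.9 iou 0.7 score 0.45 px [474. 223.]
blue xy [ 0.5599 -0.2872] yaw -0.09 iou 0.15 score 0.74 px [332. 241.]
t 39.72 pos [ 0.4341 -0.4     0.2486] j [-0.7991  0.0701  1.2317 -0.0055  1.8422 -2.311 ] z-axis yaw 1.51 w 0.0874 F [-0.3233 -0.2194 -0.7154]
shift tool [ 0.1099 -0.0033  0.5326] n>= 14
ay total -0.35958711847625535 n>= 3 j6 end ~ -2.6706046667318812
```

View pics/m10.png

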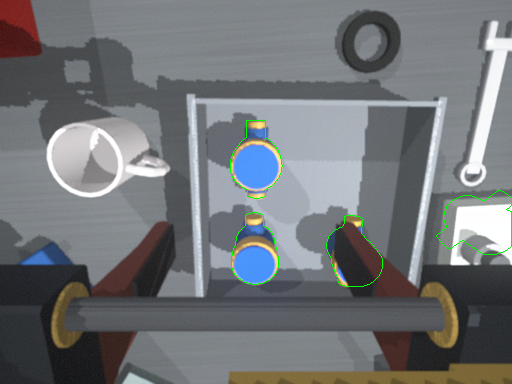

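Three are in. Last blue meter.

```bash
python3 -m handwheel '[[0,0.00785,0,0.03804,0,0,0],[0,0.00785,0,0.03804,0,0,0],[0,0.00785,0,0.03804,0,0,0],[0,0.00785,0,0.03804,0,0,0],[0,0.00785,0,0.03804,0,0,0],[0,0.00785,0,0.03804,0,0,0],[0,0.00785,0,0.03804,0,0,0],[0,0.00785,0,0.03804,0,0,0],[0,0.00785,0,0.03804,0,0,0],[0,0.00785,0,0.03804,0,0,0],[0,0.00785,0,0.03804,0,0,0],[0,0.00785,0,0.03804,0,0,0],[0,0.00785,0,0.03804,0,0,0],[0,0.00785,0,0.03804,0,0,0],[0,0,0.02,0,0,-0.12,0],[0,0,0.03,0,0,-0.12,0],[0,0,0.03,0,0,-0.12,0],[0,0,0.02,0,0,0,0],[0,0,0,0,0,0,0],[0,0,0,0,0,0,0]]'
python3 - <<'E'
from h import *
m=meters(show='pics/m11.png')
go(.576,.125,.0525,1.87)
E
```

```text
time_s: 41.38
position: [0.5744, 0.1241, 0.1449]
tool_rot: [-1.561, -0.227, 0.243]
contact_force: [-0.6, -0.1, 0.4]
width: 0.0875
blue xy [0.5756 0.125 ] yaw 0.28 iou 0.93 score 0.73 px [254. 195.]
t 41.53 pos [0.5765 0.1243 0.1495] j [ 0.1565  0.0653  1.4116 -0.0032  1.6665 -1.7137] z-axis yaw 1.87 w 0.0882 F [ 0.0484 -0.0621  0.6373]
shift tool [-0.0001  0.097   0.0011] n>= 3
ay total -0.00016859624297449471 n>= 1 j6 end ~ -1.7138481011302023
```

View pics/m11.png

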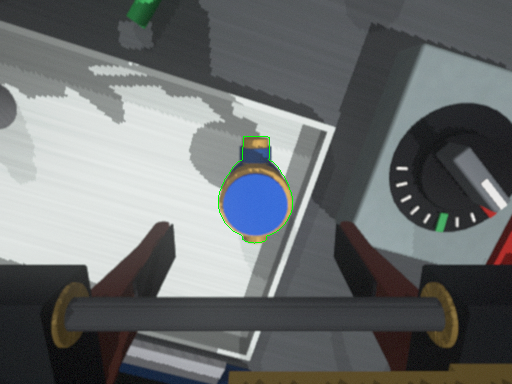

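```bash
python3 -m handwheel '[[0,0,0.03,0.001,0,0,0],[0,0,0.03,0,0,0,0],[0,0,0.02,0,0,0,0],[0,0,0.0165,0,0,0,0],[0,0,0,0,0,0,0],[0,0,0,0,0,0,0],[255,0,0,0,0,0,0],[255,0,0,0,0,0,0],[255,0,0,0,0,0,0],[255,0,0,0,0,0,0],[255,0,0,0,0,0,0],[255,0,0,0,0,0,0],[255,0,0,0,0,0,0],[255,0,0,0,0,0,0]]'
python3 -m handwheel '[[255,0,-0.01,0,0,0,0],[255,0,-0.02,0,0,0,0],[255,0,-0.03,0,0,0,0],[255,0,-0.03,0,0,0,0],[255,0,-0.03,0,0,0,0],[255,0,-0.03,0,0,0,0],[255,0,0,0,0,0,0],[255,0,0,0,0,0,0]]'
python3 -c "
from h import *
go(.441,-.2815,.2,1.512)"
```

```text
time_s: 42.7
position: [0.5755, 0.1248, 0.0519]
tool_rot: [-1.561, -0.233, 0.238]
contact_force: [-0.9, -0.6, 3.9]
width: 0.0553
time_s: 43.37
position: [0.5763, 0.1256, 0.202]
tool_rot: [-1.561, -0.234, 0.237]
contact_force: [0.3, 0.1, -6.6]
width: 0.0558
t 43.37 pos [0.5763 0.1256 0.202 ] j [ 0.1587  0.061   1.3234 -0.0032  1.7591 -1.7125] z-axis yaw 1.871 w 0.0558 F [ 0.3494  0.0829 -6.5753]
shift tool [-0.2494  0.0036 -0.349 ] n>= 11
ay total 0.3585329033312874 n>= 3 j6 end ~ -1.3539184290684965
```

```bash
python3 -m handwheel '[[255,-0.0208,0,-0.0291,0,0,0],[255,-0.0208,0,-0.0291,0,0,0],[255,-0.0208,0,-0.0291,0,0,0],[255,-0.0208,0,-0.0291,0,0,0],[255,-0.0208,0,-0.0291,0,0,0],[255,-0.0208,0,-0.0291,0,0,0],[255,-0.0208,0,-0.0291,0,0,0],[255,-0.0208,0,-0.0291,0,0,0],[255,-0.0208,0,-0.0291,0,0,0],[255,-0.0208,0,-0.0291,0,0,0],[255,-0.0208,0,-0.0291,0,0,0],[255,-0.0208,0,-0.0291,0,0,0],[255,0,0,0,0,0.12,0],[255,0,0.01,0,0,0.12,0],[255,0,0.02,0,0,0.119,0],[255,0,0.03,0,0,0,0],[255,0,0,0,0,0,0],[255,0,0,0,0,0,0]]'
python3 -c "
from h import *
go(.441,-.2815,.0515,1.512);cv2.imwrite('pics/p5.png',snapshot('wrist'))"
```

```text
time_s: 44.87
position: [0.438, -0.2806, 0.1383]
tool_rot: [-1.569, 0.055, -0.037]
contact_force: [0.4, -0.1, -4.4]
width: 0.0551
t 44.87 pos [ 0.438  -0.2806  0.1383] j [-0.6317 -0.1119  1.606  -0.0054  1.6579 -2.1443] z-axis yaw 1.512 w 0.0551 F [ 0.3796 -0.1207 -4.3824]
shift tool [ 0.0041  0.0868 -0.0008] n>= 3
ay total 0.0001078710154920337 n>= 1 j6 end ~ -2.1441591305746526
```

View pics/p5.png

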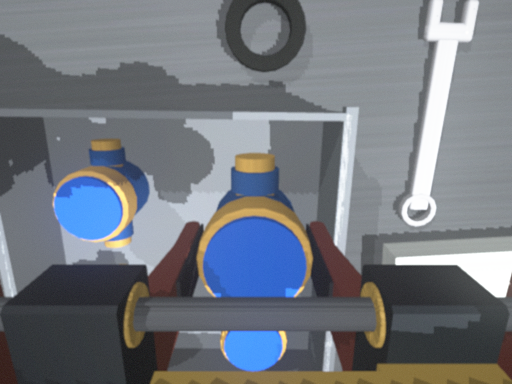

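```bash
python3 -m handwheel '[[255,0.003,0.01,-0.003,0,0,0],[255,0,0.025,0,0,0,0],[255,0,0.025,0,0,0,0],[255,0,0.014,0,0,0,0],[255,0,0,0,0,0,0],[255,0,0,0,0,0,0],[255,0,0,0,0,0,0]]'
python3 -c "
from h import *
go(.441,-.2835,.0515,1.512);cv2.imwrite('pics/p6.png',snapshot('wrist'))"
```

```text
time_s: 45.5
position: [0.4437, -0.2863, 0.0713]
tool_rot: [-1.576, 0.047, -0.046]
contact_force: [0.8, -1.1, -4.8]
width: 0.0556
t 45.5 pos [ 0.4437 -0.2863  0.0713] j [-0.634  -0.0733  1.6896 -0.0054  1.5229 -2.1455] z-axis yaw 1.512 w 0.0556 F [ 0.7728 -1.1085 -4.7968]
shift tool [-0.0028  0.0198  0.0027] n>= 1
ay total -0.00033005711249911585 n>= 1 j6 end ~ -2.1457825509350945
```

View pics/p6.png

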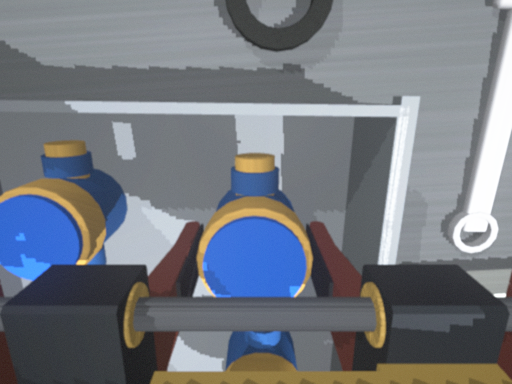

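```bash
python3 -m handwheel '[[255,-0.0025,0.01,0.001,0,0,0],[255,0,0.006,0,0,0,0],[255,0,0.003,0,0,0,0],[255,0,0,0,0,0,0],[255,0,0,0,0,0,0]]'
python3 -m handwheel '[[180,0,0,0,0,0,0],[100,0,0,0,0,0,0],[50,0,0,0,0,0,0],[50,0,0,0,0,0,0],[50,0,0,0,0,0,0],[50,0,-0.01,0,0,0,0],[50,0,-0.03,0,0,0,0],[0,0,-0.04,0,0,0,0],[0,0,-0.04,0,0,0,0],[0,0,-0.04,0,0,0,0],[0,0,-0.04,0,0,0,0],[0,0,-0.02,0.03,0,0,0],[0,0.04,0,0,0,0,0],[0,0.04,0,0,0,0,0],[0,0.04,0,0,0,0,0],[0,0,0,0,0,0,0],[0,0,0,0,0,0,0]]'
python3 -c "
from h import *
meters(show='pics/m12.png');go(.5096,.27,.2,-.511)"
```

```text
time_s: 45.97
position: [0.4404, -0.2846, 0.0516]
tool_rot: [-1.575, 0.049, -0.045]
contact_force: [-2.4, 2.5, 5.4]
width: 0.0556
time_s: 47.38
position: [0.5639, -0.2605, 0.2665]
tool_rot: [-1.572, 0.052, -0.039]
contact_force: [-0.8, 0.1, 0.2]
width: 0.0879
blue xy [ 0.5591 -0.2876] yaw -0.07 iou 0.93 score 0.95 px [231. 160.]
blue xy [ 0.4417 -0.2836] yaw -0.06 iou 0.95 score 0.87 px [226.  48.]
blue xy [ 0.5498 -0.4079] yaw 0.01 iou 0.94 score 0.74 px [126. 158.]
blue xy [ 0.4336 -0.3996] yaw -0.06 iou 0.95 score 0.59 px [120.  50.]
t 47.53 pos [ 0.5619 -0.2609  0.2712] j [-0.4867  0.1553  1.0999 -0.0057  1.8862 -1.9996] z-axis yaw 1.511 w 0.0878 F [-0.1805  0.4525  0.4957]
shift tool [-0.0837  0.0688  0.5272] n>= 14
ay total 2.0220532774781907 n>= 17 j6 end ~ 0.022501132524813228
```

View pics/m12.png

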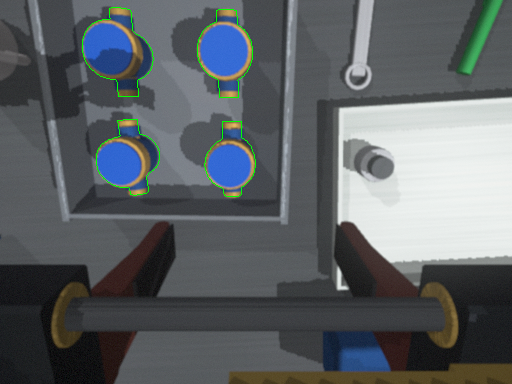

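All four blues stand upright in the tote and the plug is still in the tray. Now the restart. I'll go to the dial with jaw yaw 2.627.

```bash
python3 -m handwheel '[[0,-0.006,0,0.0377,0,0,0],[0,-0.006,0,0.0377,0,0,0],[0,-0.006,0,0.0377,0,0,0],[0,-0.006,0,0.0377,0,0,0],[0,-0.006,0,0.0377,0,0,0],[0,-0.006,0,0.0377,0,0,0],[0,-0.006,0,0.0377,0,0,0],[0,-0.006,0,0.0377,0,0,0],[0,-0.006,0,0.0377,0,0,0],[0,-0.006,0,0.0377,0,0,0],[0,-0.006,0,0.0377,0,0,0],[0,-0.006,0,0.0377,0,0,0],[0,-0.006,0,0.0377,0,0,0],[0,-0.006,0,0.0377,0,0,0],[0,0,0,0,0,-0.112,0],[0,0,0,0,0,-0.112,0],[0,0,0,0,0,-0.112,0],[0,0,0,0,0,-0.112,0],[0,0,0,0,0,-0.112,0],[0,0,0,0,0,0,0]]'
python3 -m handwheel '[[60,0,0,0,0,-0.112,0],[60,0,0,0,0,-0.112,0],[60,0,0,0,0,-0.112,0],[60,0,0,0,0,-0.112,0],[60,0,0.02,0,0,-0.108,0],[60,0,0.03,0,0,0,0],[60,0,0.03,0,0,0,0],[60,0,0,0,0,0,0],[60,0,0,0,0,0,0],[60,0,0,0,0,0,0]]'
python3 - <<'E'
from h import *
go(.509,.2705,.0715,2.627);dialang('pics/d2.png');cv2.imwrite('pics/w9.png',snapshot('wrist'))
E
```

```text
time_s: 49.2
position: [0.5094, 0.2701, 0.2703]
tool_rot: [-1.537, -0.394, 0.396]
contact_force: [-0.2, 0.6, 1.1]
width: 0.0879
time_s: 50.03
position: [0.5101, 0.2706, 0.1907]
tool_rot: [-1.412, -0.82, 0.823]
contact_force: [0.4, -0.1, 0.6]
width: 0.067
t 50.03 pos [0.5101 0.2706 0.1907] j [ 0.4299  0.0272  1.3782 -0.002   1.7379 -2.1958] z-axis yaw 2.625 w 0.067 F [ 0.4017 -0.1439  0.5991]
shift tool [-0.0003  0.1192  0.001 ] n>= 3
ay total -0.001538965597230213 n>= 1 j6 end ~ -2.1973824685082457
bar angle mod pi 1.0543134 centre [0.5098 0.27  ] size [53.5022 12.088 ]
red 1112 angle 1.0602165591625274
green 1555 angle 0.15700224506024898
```

View pics/w9.png

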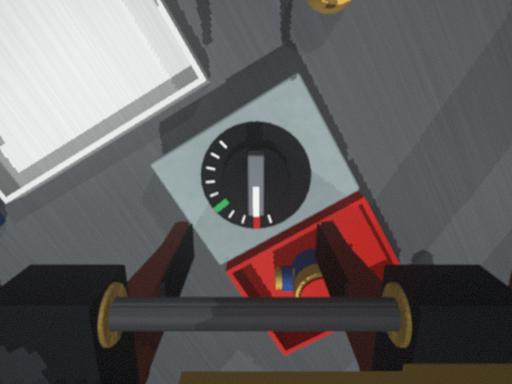

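View pics/d2.png

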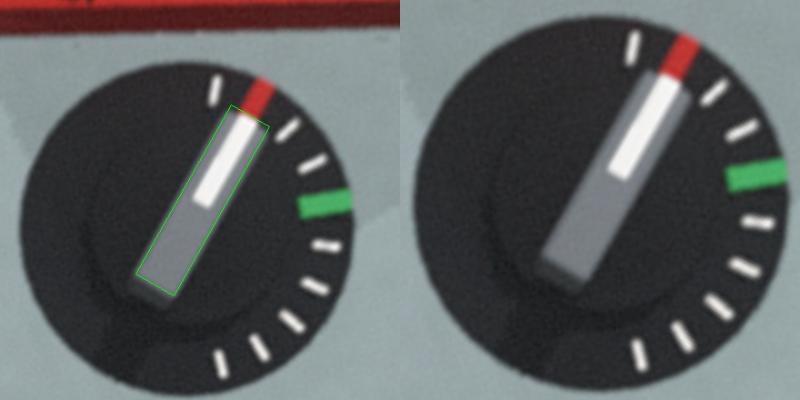

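Still on red, with the red meter in the pan. Grip and turn 0.90 rad clockwise.

```bash
python3 -m handwheel '[[60,0,0.03,0.001,0,0,0],[60,0,0.03,0,0,0,0],[60,0,0.03,0,0,0,0],[60,0,0.02,0,0,0,0],[60,0,0.0085,0,0,0,0],[60,0,0,0,0,0,0],[60,0,0,0,0,0,0],[255,0,0,0,0,0,0],[255,0,0,0,0,0,0],[255,0,0,0,0,0,0],[255,0,0,0,0,0,0],[255,0,0,0,0,0,0],[255,0,0,0,0,0,0],[255,0,0,0,0,0,0],[255,0,0,0,0,0,0],[255,0,0,0,0,0,0],[255,0,0,0,0,0,0],[255,0,0,0,0,0,0]]'
python3 -c "
from h import *
st()"
```

```text
time_s: 51.63
position: [0.509, 0.2703, 0.0693]
tool_rot: [-1.412, -0.819, 0.826]
contact_force: [4.0, -0.8, -2.9]
width: 0.0141
t 51.63 pos [0.509  0.2703 0.0693] j [ 0.4309  0.0638  1.5564 -0.003   1.5255 -2.196 ] z-axis yaw 2.627 w 0.0141 F [ 3.9825 -0.8095 -2.8844]
```

```bash
python3 -m handwheel '[[255,0,0,0,0,0.09,0],[255,0,0,0,0,0.09,0],[255,0,0,0,0,0.09,0],[255,0,0,0,0,0.09,0],[255,0,0,0,0,0.09,0],[255,0,0,0,0,0.09,0],[255,0,0,0,0,0.09,0],[255,0,0,0,0,0.09,0],[255,0,0,0,0,0.09,0],[255,0,0,0,0,0.09,0],[255,0,0,0,0,0,0],[255,0,0,0,0,0,0]]'
python3 -c "
from h import *
st()"
```

```text
time_s: 52.63
position: [0.5099, 0.2692, 0.0693]
tool_rot: [-1.574, -0.12, 0.123]
contact_force: [7.2, -5.2, -3.1]
width: 0.0134
t 52.63 pos [0.5099 0.2692 0.0693] j [ 0.4298  0.0639  1.5563 -0.0053  1.5249 -1.2954] z-axis yaw 1.725 w 0.0134 F [ 7.2499 -5.1621 -3.0806]
```

Yaw is 1.725, so the bar is at 0.154. Releasing and checking.

```bash
python3 -m handwheel '[[100,0,0,0,0,0,0],[100,0,0,0,0,0,0],[60,0,0,0,0,0,0],[60,0,0,0,0,0,0],[30,0,-0.01,0,0,0,0],[0,0,-0.03,0,0,0,0],[0,0,-0.03,0,0,0,0],[0,0,-0.03,0,0,0,0],[0,0,-0.03,0,0,0,0],[0,0,-0.04,0,0,0,0],[0,0,-0.04,0,0,0,0],[0,0,0,0,0,0,0],[0,0,0,0,0,0,0]]'
python3 - <<'E'
from h import *
st();dialang('pics/d3.png');cv2.imwrite('pics/s_f.png',snapshot('scene'));cv2.imwrite('pics/w10.png',snapshot('wrist'));meters()
cv2.imwrite('pics/side_f.png',snapshot('side'))
E
```

```text
time_s: 53.72
position: [0.5098, 0.2721, 0.2841]
tool_rot: [-1.568, -0.126, 0.121]
contact_force: [0.4, -0.2, -0.4]
width: 0.0875
t 53.72 pos [0.5098 0.2721 0.2841] j [ 0.4324  0.0442  1.1954 -0.0018  1.8996 -1.2959] z-axis yaw 1.728 w 0.0875 F [ 0.3615 -0.1786 -0.4003]
bar angle mod pi 0.1543187 centre [0.5103 0.2696] size [53.8798 11.8739]
red 1936 angle 1.0507973681024414
green 1262 angle 0.14984914362124108
RED xy [0.5089 0.4044] yaw -0.46 iou 0.94 score 0.76 px [363. 176.]
```

View pics/d3.png

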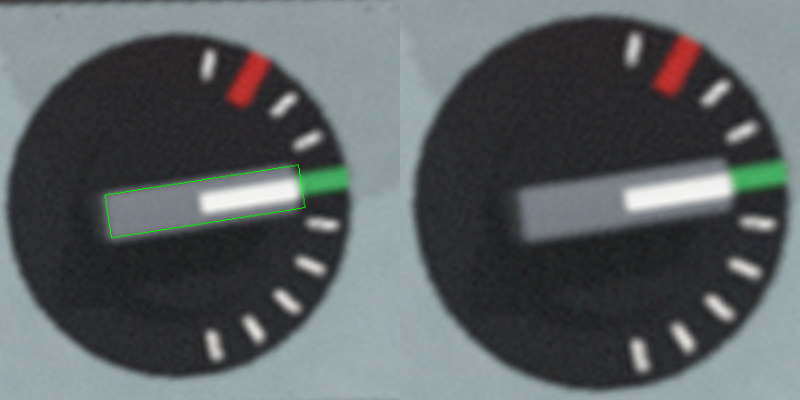

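View pics/s_f.png

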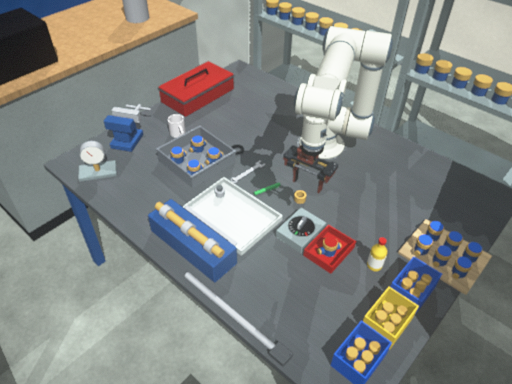

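View pics/side_f.png

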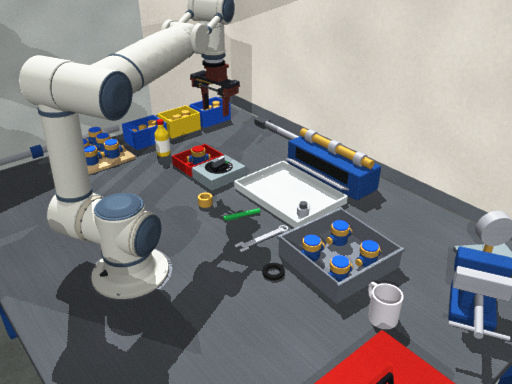

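View pics/m.png

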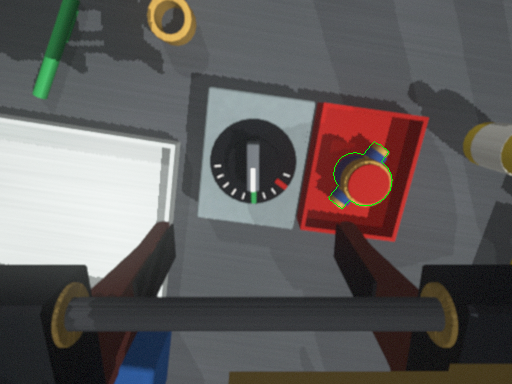

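The pointer is on green. All four blues stand upright in the tote, around (313–370, 228–265) in the side picture. The red is upright in the pan, the plug is still in the tray, and the bystanders are unchanged. Handing in.

```bash
python3 -c "
from rig import job
print(job.sign_off())"
```

```text
the job is handed in; nothing more can be done
None
```

The job is done and handed in at about 54 s of the 208 s allowed. I turned the dial to red first, then stood the red meter in the reject pan and all four blue meters on the tote floor. I left the plug in the tray and turned the dial to green last.

**Last checks:**
- **Dial:** the bar read 0.154 rad against the green mark at 0.150 (world angles). On standby it had read 1.056 against red at 1.055.
- **Red meter:** upright in the pan at (0.509, 0.404).
- **Blue meters:** all four upright in the tote in the last pictures.
- **Everything else:** the plug was still in the tray, and the other things on the table looked unmoved in the camera views.

**What went wrong:**
- **Finger landed on the red meter:** it was knocked about 40 mm aside while I was first coming down to it, so a finger came down on its lid. The wrist force read about 65 N, which is under the 120 N limit. I judged that the fingers were pressing rather than the gripper body, but I did not check that independently. I lifted off, measured it again and grasped it at its new position.
- **One meter released early:** the second blue meter was let go a few millimetres above the tote floor. It settled upright.

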